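# Stir the chocolate balls and lay out the biscuits for topping

### The arm

A 6-joint arm with a two-finger parallel gripper is mounted at the origin on the work surface. World frame = base frame: x ahead of the robot, y to its left, z up, the work surface at z = 0. Lengths are in mm, angles in rad, forces in N, time in s.
With the tool pointing down it reaches from about 425 to 950 mm from the base axis. Payload 14.7 kg.
Tool frame: the origin (TCP) lies on the mounting face of the last link; the fingertips stand 173 mm ahead of it and the grasp point (between the pads) lies 155 mm ahead of it; z points along the fingers, y is the direction in which the jaws open and shut (so a half turn about z gives the same grasp; the last joint's range is limited). The gripper opens to 85 mm and grips with 20 to 120 N. Pads are 22 mm wide; open, the fingers measure 114 mm over their backs; the gripper's body (76 mm by 85 mm) begins 54 mm behind the grasp point. The pads swing forward as they close: fully open they stand 13 mm farther back than shut.
Start: joints at [-1.25, 0.48, 1.596, -0, 1.065, -0.047], TCP at [233.732, -606.517, 404.697] pointing down, gripper open.
Joint ranges: [-2.75, 2.75], [-0.82, 2.05], [0.23, 2.67], [-1.56, 4.7], [0.09, 2.69], [-2.92, 2.92]. Speed limits (rad/s): [1.89, 1.89, 2.39, 3.01, 3.01, 3.01].

### API

Orientations are given as [roll, pitch, yaw] about the fixed x, y, z axes, in that order (R = Rz(yaw) Ry(pitch) Rx(roll)).
In Python, from station import robot, viewer, workorder gives the robot as it stands. The module is installed in compiled form; this text tells all that it offers.
- The arm moves only by the tool servo_tool, never from a script. Its argument "steps" is text: rows parted by semicolons, each of 7 numbers parted by spaces: the closure, from -1 (fully open) to 1 (shut), then the shift along the tool's x, y, z in cm, then the turn, a rotation vector about the tool's x, y, z in degrees. In form: grip dx dy dz wx wy wz; .... A call has 1 to 20 rows; each row is the pose to reach, as a shift and turn from the pose commanded when the call began, along the tool's axes at that moment; what a row does not reach only later rows make up. A row lasts 1/10 s, in which the tool goes at most 50 mm and 8.59 degrees, less where a joint would pass 70% of its speed; a pose out of reach is approached as far as the arm can. A call with a gripper value outside its range is refused whole. The fingers move at their own pace and stop on an object; the grip force is fixed at half the most. Time passes only in rows, so rows that repeat a pose let the fingers close. It gives the time, the measured TCP pose, the force and the opening at its end, in the units of the state.
- robot.read_state(): the state, without advancing time (a new reading comes with each control period).
- viewer.capture(name): name is "side" or "top" or "wrist"; returns a dict with "color" (480x640x3 uint8, red, green, blue), "fx", "fy", "cx", "cy" (pixels), "R" (3x3) and "t" (3): a world point X has camera coordinates R X + t; the wrist camera has in their place "mount" (4x4, takes a point from camera to tool coordinates, whose origin is the TCP and whose axes are the flange's). Camera axes: x right, y down, z forward; pixel columns grow to the right and rows downward; lengths in mm; the calibration is good to about 2 mm. The wrist camera is an equidistant fisheye: a pixel r from the principal point sees the ray r / f radians off the axis. A picture is of the moment at which its call begins: read the wrist's pose just before it. There is no depth.
- workorder.close_job(): hands the job in, once; it reports no verdict.
The state is a dict: "clock": time; "joint_positions": joint angles; "dq": joint speeds; "effort": joint torques, N m; "ee_pos": TCP position; "tcp_rot": TCP orientation; "force": force on the tool from outside, world axes, zero at the start; "wrist_torque": the same for the moment, N m; "opening": finger opening in mm.
Only numpy, scipy, OpenCV 4.12 (cv2) and the standard library are available. Lean on these libraries where they do the work, as an engineer would, in place of code of your own. Each camera call takes 0.05 s, during which the arm holds its last target. There are 200 camera calls.

### The job

Get the biscuit-topping station ready: take the spoon off its forked stand and, holding it upright with its foot low among the chocolate balls, stir the bowl round and round midway between middle and wall for four full rounds so that the balls are well moved about but all stay in the bowl, then hang the spoon back in the fork. Also lay every thick biscuit that lies singly on the steel table flat into a recess of its own outline in the white mould (round in round, square in square, one in each, fully down), before or after the stirring. Leave the small dish and the jar where they are.

Things in the scene. Friction and masses are not known exactly. Their poses are not given: they have to be found in the camera images.
- bowl: open steel mixing bowl, fixed to the table, 230 mm across the rim, 70 mm high, walls 4 mm, flaring; flat inner floor about 165 mm across, 6 mm above the table. Origin: centre of its underside, z up; x and y are level, turned differently at each start
- ball0_center (a point): centre of a chocolate ball, 26 mm across, loose in the bowl
- ball1_center (a point): centre of a chocolate ball, 26 mm across, loose in the bowl
- ball2_center (a point): centre of a chocolate ball, 26 mm across, loose in the bowl
- ball3_center (a point): centre of a chocolate ball, 26 mm across, loose in the bowl
- ball4_center (a point): centre of a chocolate ball, 26 mm across, loose in the bowl
- ball5_center (a point): centre of a chocolate ball, 26 mm across, loose in the bowl
- ball6_center (a point): centre of a chocolate ball, 26 mm across, loose in the bowl
- spoon: upright steel stirring spoon, 200 mm long, hanging in the fork of the stand. Origin: lowest point of its foot; z up the shaft. Foot: flat round blade 30 mm across (along y), 10 mm thick (x); shaft 14 mm; black collar 40 mm across at z = 118 to 124 mm, which rests on the fork; above it a black square grip 16 x 16 mm to z = 200 mm, faces along x and y
- stand_fork (a point): where the spoon hangs on its fixed stand: on the upper face of a level fork of two prongs, 178 mm high, slot 28 mm wide and open towards -x (32 mm from here to the prong ends); the steel upright is 52 mm behind (+x), nothing is above. The collar's underside rests at this height, shaft axis at this point. x, y, z: the stand's axes, z up
- mould_hole0 (a point): centre of the mouth (plate's upper face) of a round recess, 60 mm across, 7 mm deep, in the fixed white mould plate of 190 (x) x 236 (y) x 14 mm with two rows of three recesses, rows 96 mm apart along x, recesses 76 mm apart along y; the mould's axes
- mould_hole1 (a point): centre of the mouth (plate's upper face) of a square recess, 54 x 54 mm, sides along the mould's x and y, 7 mm deep, in the fixed white mould plate of 190 (x) x 236 (y) x 14 mm with two rows of three recesses, rows 96 mm apart along x, recesses 76 mm apart along y; the mould's axes
- mould_hole2 (a point): centre of the mouth (plate's upper face) of a round recess, 60 mm across, 7 mm deep, in the fixed white mould plate of 190 (x) x 236 (y) x 14 mm with two rows of three recesses, rows 96 mm apart along x, recesses 76 mm apart along y; the mould's axes
- mould_hole3 (a point): centre of the mouth (plate's upper face) of a square recess, 54 x 54 mm, sides along the mould's x and y, 7 mm deep, in the fixed white mould plate of 190 (x) x 236 (y) x 14 mm with two rows of three recesses, rows 96 mm apart along x, recesses 76 mm apart along y; the mould's axes
- mould_hole4 (a point): centre of the mouth (plate's upper face) of a round recess, 60 mm across, 7 mm deep, in the fixed white mould plate of 190 (x) x 236 (y) x 14 mm with two rows of three recesses, rows 96 mm apart along x, recesses 76 mm apart along y; the mould's axes
- mould_hole5 (a point): centre of the mouth (plate's upper face) of a square recess, 54 x 54 mm, sides along the mould's x and y, 7 mm deep, in the fixed white mould plate of 190 (x) x 236 (y) x 14 mm with two rows of three recesses, rows 96 mm apart along x, recesses 76 mm apart along y; the mould's axes
- round0: thick round biscuit, 56 mm across, 16 mm thick, lying on the table, or absent; origin: centre of its underside
- round1: thick round biscuit, 56 mm across, 16 mm thick, lying on the table, or absent; origin: centre of its underside
- round2: thick round biscuit, 56 mm across, 16 mm thick, lying on the table, or absent; origin: centre of its underside
- square0: thick square biscuit, 50 x 50 mm (sides along its x and y), 16 mm thick, lying on the table, or absent; origin: centre of its underside
- square1: thick square biscuit, 50 x 50 mm (sides along its x and y), 16 mm thick, lying on the table, or absent; origin: centre of its underside
- square2: thick square biscuit, 50 x 50 mm (sides along its x and y), 16 mm thick, lying on the table, or absent; origin: centre of its underside
- dish: small low steel dish, 80 mm across, 12 mm high, among the biscuits; bystander; origin: underside
- jar: clear jar with white lid, 76 mm across, 91 mm high; bystander; origin: underside
There are look-alikes about, which are no part of the job. What is shaped like the bowl but purple is not meant.

How it is judged (in metres and radians):
On the way, in this order (a step that is already met when the one before it is completed fails the run):
1. stirring: held spoon's foot under 30 mm above the bowl's inner floor, over 18 mm out on the bowl's +x side (four rounds, either way, pass all these in turn) (x of spoon in the frame of bowl above 0.018 m and z of spoon in the frame of bowl between -0.01 and 0.036 m and horizontal distance between spoon and bowl below 0.09 m and contact force between the fingers and spoon above 0.5 N).
2. stirring: held spoon's foot under 30 mm above the bowl's inner floor, over 18 mm out on the bowl's -x side (x of spoon in the frame of bowl below -0.018 m and z of spoon in the frame of bowl between -0.01 and 0.036 m and horizontal distance between spoon and bowl below 0.09 m and contact force between the fingers and spoon above 0.5 N).
3. stirring: held spoon's foot under 30 mm above the bowl's inner floor, over 18 mm out on the bowl's +y side (y of spoon in the frame of bowl above 0.018 m and x of spoon in the frame of bowl between -0.012 and 0.012 m and z of spoon in the frame of bowl between -0.01 and 0.036 m and horizontal distance between spoon and bowl below 0.09 m and contact force between the fingers and spoon above 0.5 N).
4. stirring: held spoon's foot under 30 mm above the bowl's inner floor, over 18 mm out on the bowl's -y side (y of spoon in the frame of bowl below -0.018 m and x of spoon in the frame of bowl between -0.012 and 0.012 m and z of spoon in the frame of bowl between -0.01 and 0.036 m and horizontal distance between spoon and bowl below 0.09 m and contact force between the fingers and spoon above 0.5 N).
5. stirring: held spoon's foot under 30 mm above the bowl's inner floor, over 18 mm out on the bowl's +x side again (all of step 1).
6. stirring: held spoon's foot under 30 mm above the bowl's inner floor, over 18 mm out on the bowl's -x side again (all of step 2).
7. stirring: held spoon's foot under 30 mm above the bowl's inner floor, over 18 mm out on the bowl's +x side a third time (all of step 5).
At the end, for the whole second after the job is handed in: Biscuits flat in recesses of their outline (centre within 6 mm, underside 4.5 mm below the face); spoon hung in the fork (within 20 mm, 0.17 rad, collar within 8 mm); balls all in the bowl, five or more of them over 12 mm from where they began; all at rest (((horizontal distance between round0 and mould_hole0 below 0.006 m and z of round0 in the frame of mould_hole0 below -0.0045 m) or (horizontal distance between round0 and mould_hole2 below 0.006 m and z of round0 in the frame of mould_hole2 below -0.0045 m) or (horizontal distance between round0 and mould_hole4 below 0.006 m and z of round0 in the frame of mould_hole4 below -0.0045 m)) and angle between each of round0, round1, round2, square0, square1, square2's own z axis and vertical below 0.1 rad and linear speed of each of round0, round1, round2, square0, square1, square2 below 0.02 m/s and ((horizontal distance between round1 and mould_hole0 below 0.006 m and z of round1 in the frame of mould_hole0 below -0.0045 m) or (horizontal distance between round1 and mould_hole2 below 0.006 m and z of round1 in the frame of mould_hole2 below -0.0045 m) or (horizontal distance between round1 and mould_hole4 below 0.006 m and z of round1 in the frame of mould_hole4 below -0.0045 m)) and ((horizontal distance between round2 and mould_hole0 below 0.006 m and z of round2 in the frame of mould_hole0 below -0.0045 m) or (horizontal distance between round2 and mould_hole2 below 0.006 m and z of round2 in the frame of mould_hole2 below -0.0045 m) or (horizontal distance between round2 and mould_hole4 below 0.006 m and z of round2 in the frame of mould_hole4 below -0.0045 m)) and ((horizontal distance between square0 and mould_hole1 below 0.006 m and z of square0 in the frame of mould_hole1 below -0.0045 m) or (horizontal distance between square0 and mould_hole3 below 0.006 m and z of square0 in the frame of mould_hole3 below -0.0045 m) or (horizontal distance between square0 and mould_hole5 below 0.006 m and z of square0 in the frame of mould_hole5 below -0.0045 m)) and ((horizontal distance between square1 and mould_hole1 below 0.006 m and z of square1 in the frame of mould_hole1 below -0.0045 m) or (horizontal distance between square1 and mould_hole3 below 0.006 m and z of square1 in the frame of mould_hole3 below -0.0045 m) or (horizontal distance between square1 and mould_hole5 below 0.006 m and z of square1 in the frame of mould_hole5 below -0.0045 m)) and ((horizontal distance between square2 and mould_hole1 below 0.006 m and z of square2 in the frame of mould_hole1 below -0.0045 m) or (horizontal distance between square2 and mould_hole3 below 0.006 m and z of square2 in the frame of mould_hole3 below -0.0045 m) or (horizontal distance between square2 and mould_hole5 below 0.006 m and z of square2 in the frame of mould_hole5 below -0.0045 m)) and horizontal distance between spoon and stand_fork below 0.02 m and z of spoon in the frame of stand_fork between -0.126 and -0.11 m and angle between spoon's own z axis and vertical below 0.17 rad and linear speed of spoon below 0.03 m/s and horizontal distance between each of ball0_center, ball1_center, ball2_center, ball3_center, ball4_center, ball5_center, ball6_center and bowl below 0.1 m and height (world z) of each of ball0_center, ball1_center, ball2_center, ball3_center, ball4_center, ball5_center, ball6_center below 0.06 m and (distance of each of ball0_center, ball1_center, ball2_center, ball3_center, ball4_center from where it was at the start of the episode above 0.012 m or distance of each of ball0_center, ball1_center, ball2_center, ball3_center, ball5_center from where it was at the start of the episode above 0.012 m or distance of each of ball0_center, ball1_center, ball2_center, ball3_center, ball6_center from where it was at the start of the episode above 0.012 m or distance of each of ball0_center, ball1_center, ball2_center, ball4_center, ball5_center from where it was at the start of the episode above 0.012 m or distance of each of ball0_center, ball1_center, ball2_center, ball4_center, ball6_center from where it was at the start of the episode above 0.012 m or distance of each of ball0_center, ball1_center, ball2_center, ball5_center, ball6_center from where it was at the start of the episode above 0.012 m or distance of each of ball0_center, ball1_center, ball3_center, ball4_center, ball5_center from where it was at the start of the episode above 0.012 m or distance of each of ball0_center, ball1_center, ball3_center, ball4_center, ball6_center from where it was at the start of the episode above 0.012 m or distance of each of ball0_center, ball1_center, ball3_center, ball5_center, ball6_center from where it was at the start of the episode above 0.012 m or distance of each of ball0_center, ball1_center, ball4_center, ball5_center, ball6_center from where it was at the start of the episode above 0.012 m or distance of each of ball0_center, ball2_center, ball3_center, ball4_center, ball5_center from where it was at the start of the episode above 0.012 m or distance of each of ball0_center, ball2_center, ball3_center, ball4_center, ball6_center from where it was at the start of the episode above 0.012 m or distance of each of ball0_center, ball2_center, ball3_center, ball5_center, ball6_center from where it was at the start of the episode above 0.012 m or distance of each of ball0_center, ball2_center, ball4_center, ball5_center, ball6_center from where it was at the start of the episode above 0.012 m or distance of each of ball0_center, ball3_center, ball4_center, ball5_center, ball6_center from where it was at the start of the episode above 0.012 m or distance of each of ball1_center, ball2_center, ball3_center, ball4_center, ball5_center from where it was at the start of the episode above 0.012 m or distance of each of ball1_center, ball2_center, ball3_center, ball4_center, ball6_center from where it was at the start of the episode above 0.012 m or distance of each of ball1_center, ball2_center, ball3_center, ball5_center, ball6_center from where it was at the start of the episode above 0.012 m or distance of each of ball1_center, ball2_center, ball4_center, ball5_center, ball6_center from where it was at the start of the episode above 0.012 m or distance of each of ball1_center, ball3_center, ball4_center, ball5_center, ball6_center from where it was at the start of the episode above 0.012 m or distance of each of ball2_center, ball3_center, ball4_center, ball5_center, ball6_center from where it was at the start of the episode above 0.012 m)); the robot touches nothing.
It fails at once if the dish is moved more than 40 mm (distance of dish from where it was at the start of the episode above 0.04 m).
It fails at once if the jar is moved more than 40 mm (distance of jar from where it was at the start of the episode above 0.04 m).
It fails at once if the spoon is rammed against the bowl (over 40 N) (contact force between spoon and bowl above 40 N).
Of round0, round1, round2, square0, square1, square2 only 3 to 5 are there at a start; the rules pass over those that are not, and their reading is None.
At some moment in a run one of round0, round1, round2, square0, square1, square2 may be knocked a few centimetres aside while the robot is not near it.
It also fails if it takes over 210 s, if anything falls off the work surface, if the arm or the gripper's body presses on something with over 40 N, if the wrist force passes 120 N, or if a joint passes its speed limit or range.

## Working session

There is one attempt and no reset: what is moved stays moved. The work goes in short steps, Python scripts to look and compute and a tool call to move; the robot and the scene stay as the last step left them, time stands still between calls to the robot, and variables do not carry over. Pictures are saved under pics/ and viewed, about 12 in all and at most 16, crops included, and the job is handed in when it is done.

Besides the shell and the picture viewer there is one more tool, called after "Call:" as name(argument=value, ...) on one line, values as JSON. servo_tool: Moves the arm, as the interface text tells. Its arguments: {"type":"object","properties":{"steps":{"type":"string"}},"required":["steps"]}

```bash
mkdir -p pics; ls
python3 - <<'E'
from station import robot, viewer
import cv2
s=robot.read_state(); print(s)
for n in ("side","top","wrist"):
    c=viewer.capture(n); cv2.imwrite(f"pics/{n}0.png",c["color"][:,:,::-1])
    print(n,{k:v for k,v in c.items() if k!="color"})
E
```

```text
pics
{'clock': 0.0, 'joint_positions': array([-1.24959637e+00,  4.80861269e-01,  1.59687776e+00,  1.31851623e-05,
        1.06507673e+00, -4.65640224e-02]), 'dq': array([ 4.60384462e-04, -5.99679078e-04,  2.01332501e-03, -4.64615841e-04,
       -1.25314095e-03,  8.76369763e-05]), 'effort': array([ 3.57917634e-03, -9.50645471e+01, -4.30182338e+01,  3.14283279e-04,
        1.21772595e-02, -9.95644109e-05]), 'ee_pos': array([ 233.67527752, -606.33176071,  404.05170344]), 'tcp_rot': array([-3.14037140e+00, -6.84468195e-05,  3.67757546e-01]), 'force': array([-0.83845364,  0.10373899, -0.08318353]), 'wrist_torque': array([0.01275718, 0.06199486, 0.03252191]), 'opening': 85.30199051198153}
side {'fx': 546.3057639180104, 'fy': 546.3057639180104, 'cx': 307.0440369339961, 'cy': 247.3909107421466, 'R': array([[-0.86985558, -0.49312194, -0.01349153],
       [-0.32806405,  0.59868926, -0.7307155 ],
       [ 0.36840908, -0.63119087, -0.68254878]]), 't': array([ 390.66299985,  258.17076537, 1302.77707811])}
top {'fx': 609.455562556859, 'fy': 609.455562556859, 'cx': 328.0358229487889, 'cy': 250.62871033553404, 'R': array([[ 0.01647874, -0.99985835,  0.00342505],
       [-0.9967562 , -0.0166973 , -0.07872914],
       [ 0.07877517, -0.00211658, -0.99689016]]), 't': array([  -6.74161046,  458.79952173, 1396.0619963 ])}
wrist {'fx': 371.64829954431775, 'fy': 371.64829954431775, 'cx': 313.35851771333387, 'cy': 236.85382284360946, 'mount': array([[-7.37177660e-04, -9.45686326e-01, -3.25079727e-01,
         8.42078208e+01],
       [ 9.99999675e-01, -8.03532685e-04,  6.98673296e-05,
         1.04874109e+00],
       [-3.27284764e-04, -3.25079570e-01,  9.45686611e-01,
         3.08619763e+01],
       [ 0.00000000e+00,  0.00000000e+00,  0.00000000e+00,
         1.00000000e+00]])}
```

View pics/top0.png

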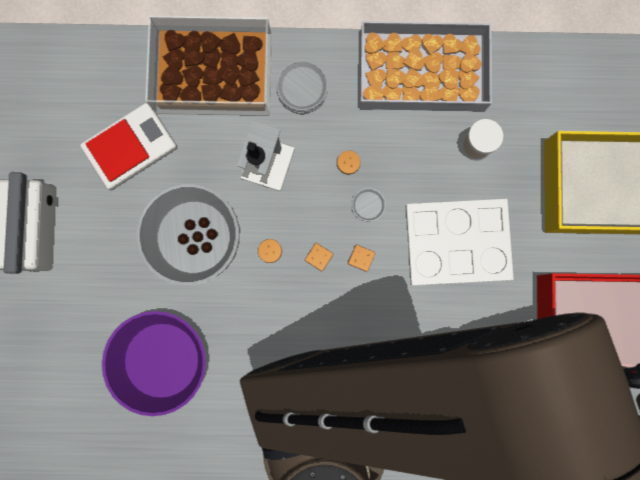

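View pics/side0.png

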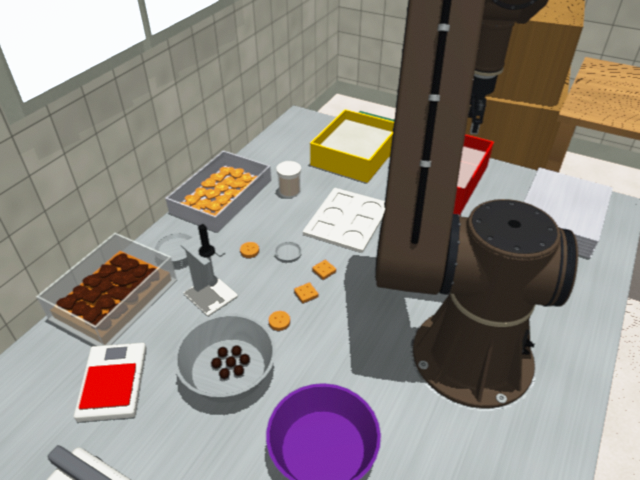

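Top view: steel bowl at about (188,234), spoon and stand at (255,155), rounds at (348,162) and (270,251), squares at (319,257) and (362,258), dish at (368,205), jar at (485,137), mould at (460,242). The purple bowl at (155,362) is a decoy. Next, an enlarged crop to measure from.

```bash
cat > h.py <<'E'
import numpy as np, cv2
from scipy.spatial.transform import Rotation as Ro
from station import robot, viewer
def cap(n):
    s=robot.read_state(); c=viewer.capture(n); c["s"]=s; return c
def save(c,f,box=None,k=1):
    im=c["color"][:,:,::-1]
    if box: x0,y0,x1,y1=box; im=im[y0:y1,x0:x1]
    cv2.imwrite("pics/"+f,cv2.resize(im,None,fx=k,fy=k,interpolation=cv2.INTER_CUBIC))
def ray(c,u,v):
    if "mount" in c:
        a=np.array([(u-c["cx"])/c["fx"],(v-c["cy"])/c["fy"]]); r=np.hypot(*a)
        d=np.r_[np.sin(r)*a/max(r,1e-9),np.cos(r)]; M=c["mount"]
        T=Ro.from_euler("xyz",c["s"]["tcp_rot"]).as_matrix()
        return T@M[:3,3]+c["s"]["ee_pos"], T@M[:3,:3]@d
    d=np.array([(u-c["cx"])/c["fx"],(v-c["cy"])/c["fy"],1])
    return -c["R"].T@c["t"], c["R"].T@d
def px(c,u,v,z):
    o,d=ray(c,u,v); return o+d*(z-o[2])/d[2]
def proj(c,X):
    X=np.asarray(X,float)
    if "mount" in c:
        M=c["mount"]; T=Ro.from_euler("xyz",c["s"]["tcp_rot"]).as_matrix()
        p=M[:3,:3].T@(T.T@(X-c["s"]["ee_pos"])-M[:3,3]); h=np.hypot(p[0],p[1]); r=np.arctan2(h,p[2])
        return np.array([c["cx"]+c["fx"]*r*p[0]/h,c["cy"]+c["fy"]*r*p[1]/h])
    p=c["R"]@X+c["t"]; return np.array([c["cx"]+c["fx"]*p[0]/p[2],c["cy"]+c["fy"]*p[1]/p[2]])
def shift(xyz,yaw=None,frm=None):
    """tool-axes shift (cm) and turn (deg) from the present (or given (xyz,yaw)) pose to grasp-point xyz, tool straight down, yaw"""
    s=robot.read_state(); p,R=s["ee_pos"],Ro.from_euler("xyz",s["tcp_rot"])
    y0=s["tcp_rot"][2]; T=Ro.from_euler("xyz",[np.pi,0,y0 if yaw is None else yaw])
    d=R.inv().apply(np.array(xyz)+[0,0,155]-p)/10
    return d.round(2),np.degrees((R.inv()*T).as_rotvec()).round(1)
E
python3 - <<'E'
from h import *
c=cap("top"); save(c,"t1.png",(130,110,525,300),2)
hsv=cv2.cvtColor(c["color"],cv2.COLOR_RGB2HSV)
m=cv2.inRange(hsv,(8,120,120),(20,255,255))
n,l,st,ce=cv2.connectedComponentsWithStats(m)
for i in range(1,n):
    if st[i,4]>150:
        u,v=ce[i]; print("biscuit",ce[i].round(1),st[i,4],px(c,u,v,16).round(1),cv2.minAreaRect(np.argwhere(l==i)[:,::-1].astype(np.float32)))
for nm,u,v,z in [("bowl rim",188,234,70),("jar",485,137,91),("dish",368,205,12),("grip top",253,148,260),("mouldTL",407,204,14),("mouldTR",508,200,14),("mouldBR",513,279,14),("mouldBL",411,284,14)]: print(nm,px(c,u,v,z).round(1))
E
```

```text
biscuit [161.6  61.2] 380 [904.5 404.4  16. ] ((163.13818359375, 65.0455322265625), (9.712234497070312, 68.26542663574219), 2.2906100749969482)
biscuit [251.5  56.5] 723 [919.8 190.8  16. ] ((238.0, 66.5), (69.0, 52.0), 90.0)
biscuit [422.   67.8] 6047 [ 899.6 -215.7   16. ] ((422.2080383300781, 66.55833435058594), (115.5081787109375, 66.15270233154297), 1.0416265726089478)
biscuit [348.2 162. ] 413 [668.8 -43.   16. ] ((348.5, 162.00001525878906), (21.920312881469727, 21.920312881469727), 45.0)
biscuit [269.3 250.6] 419 [456.9 137.3  16. ] ((269.30767822265625, 250.46151733398438), (22.74271011352539, 22.188007354736328), 56.3099365234375)
biscuit [318.6 256.7] 424 [444.5  22.7  16. ] ((318.53375244140625, 256.6460876464844), (20.669960021972656, 20.457958221435547), 32.0053825378418)
biscuit [361.1 257.7] 427 [443.8 -76.2  16. ] ((361.01727294921875, 257.7068786621094), (20.6121826171875, 20.6121826171875), 21.801406860351562)
bowl rim [486.8 315.   70. ]
jar [ 713.7 -345.6   91. ]
dish [568.2 -91.1  12. ]
grip top [637.7 150.8 260. ]
mouldTL [ 571.8 -182.3   14. ]
mouldTR [ 585.3 -419.1   14. ]
mouldBR [ 400.3 -429.5   14. ]
mouldBL [ 384.8 -192.7   14. ]
```

View pics/t1.png

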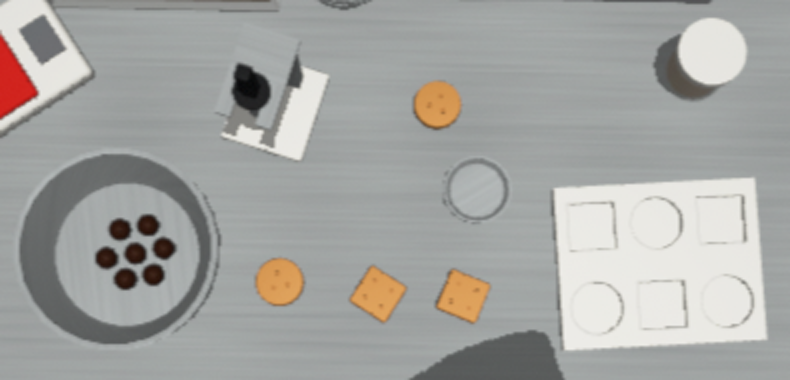

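Full-image positions are the crop divided by 2, plus (130,110). Four biscuits lie singly on the table. The mould's far row is square, round, square and its near row is round, square, round. The fork opens down and to the left. Next I'll move over the scene for a wrist view, which also uncovers the area behind the arm.

Run:
```python
from h import *
print(shift([490,-110,315],1.627))
```

```text
(array([ 41.77, -37.11,  -6.54]), array([ -0. ,  -0. , -72.1]))
```

Call:
servo_tool(steps="-1 41.8 -37.1 -6.5 0 0 -72.1;-1 41.8 -37.1 -6.5 0 0 -72.1;-1 41.8 -37.1 -6.5 0 0 -72.1;-1 41.8 -37.1 -6.5 0 0 -72.1;-1 41.8 -37.1 -6.5 0 0 -72.1;-1 41.8 -37.1 -6.5 0 0 -72.1;-1 41.8 -37.1 -6.5 0 0 -72.1;-1 41.8 -37.1 -6.5 0 0 -72.1;-1 41.8 -37.1 -6.5 0 0 -72.1;-1 41.8 -37.1 -6.5 0 0 -72.1;-1 41.8 -37.1 -6.5 0 0 -72.1;-1 41.8 -37.1 -6.5 0 0 -72.1;-1 41.8 -37.1 -6.5 0 0 -72.1;-1 41.8 -37.1 -6.5 0 0 -72.1;-1 41.8 -37.1 -6.5 0 0 -72.1;-1 41.8 -37.1 -6.5 0 0 -72.1")

```text
clock: 1.8
ee_pos: [489.9, -111.1, 469.5]
tcp_rot: [-3.141, 0.0, 1.624]
force: [-0.1, -0.6, -0.3]
opening: 85.6
```

Run:
```python
from h import *
s=robot.read_state(); print(s["clock"],s["ee_pos"],s["tcp_rot"],s["joint_positions"].round(2))
c=cap("wrist"); save(c,"w1.png"); 
c=cap("top"); save(c,"t2.png",(300,280,640,480),1)
a=cv2.imread("pics/w1.png"); b=cv2.imread("pics/t2.png")
```

```text
1.8 [ 489.90881099 -111.1485056   469.53137058] [-3.14115949e+00  2.57412376e-05  1.62447742e+00] [-0.28  0.21  1.84 -0.    1.09 -0.34]
```

View pics/w1.png

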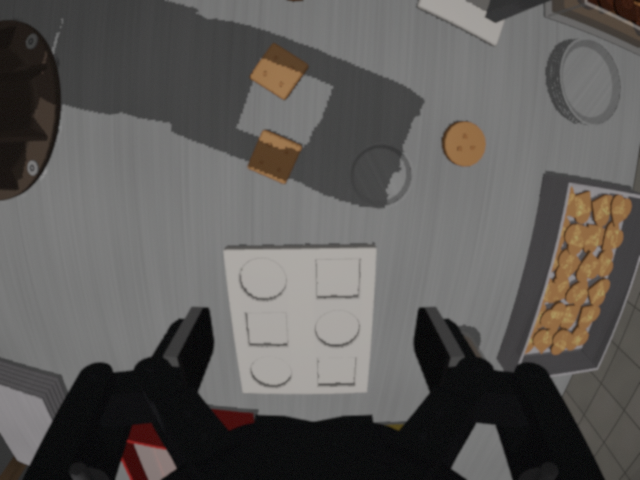

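Wrist view (up is +y, right is +x): squares at (279,71) and (275,156), round at (465,144), dish at (382,175), mould recesses at (263,279)R, (338,278)S, (267,329)S, (337,328)R, (271,373)R, (336,371)S. No further biscuits in view. I'll compare this with the top view.

Run:
```python
from h import *
from scipy.optimize import least_squares
c=cap("wrist"); t=cap("top")
L=[(-48,76),(48,76),(-48,0),(48,0),(-48,-76),(48,-76)]
W=[(263,279),(338,278),(267,329),(337,328),(271,373),(336,371)]
Tc=[(597,307),(591,226),(662,304),(656,222),(727,301),(720,220)]
def fit(P):
    f=lambda q:(np.array([[q[0]+np.cos(q[2])*a-np.sin(q[2])*b,q[1]+np.sin(q[2])*a+np.cos(q[2])*b] for a,b in L])-P).ravel()
    r=least_squares(f,[485,-305,.05]); return r.x.round(3),np.abs(r.fun).max().round(1)
print("wrist",fit(np.array([px(c,u,v,14)[:2] for u,v in W])))
print("top",fit(np.array([px(t,u/2+130,v/2+110,14)[:2] for u,v in Tc])))
for n,i,z in (("wrist",c,16),("top",t,16)):
    m=cv2.inRange(cv2.cvtColor(i["color"],cv2.COLOR_RGB2HSV),(8,100,60),(20,255,255)); k,l,st,ce=cv2.connectedComponentsWithStats(m)
    for j in range(1,k):
        if 150<st[j,4]<3000: print(n,ce[j].round(1),st[j,4],px(i,*ce[j],z).round(1),cv2.minAreaRect(np.array([px(i,u,v,z)[:2] for v,u in np.argwhere(l==j)],np.float32)))
print("bowl floor",px(t,193.5,237,6),"rim",px(t,188.5,234.2,70),"collar",px(t,255.5,156,184))
```

```text
wrist (array([ 4.85309e+02, -3.06403e+02,  7.20000e-02]), np.float64(2.2))
top (array([ 4.85387e+02, -3.05071e+02,  6.80000e-02]), np.float64(1.1))
wrist [278.3  71.1] 1824 [444.6  19.2  16. ] ((444.17718505859375, 19.264863967895508), (48.6054573059082, 49.618194580078125), 58.547420501708984)
wrist [463.2 143.4] 1479 [665.6 -46.1  16. ] ((666.0820922851562, -46.47183609008789), (55.62500762939453, 52.21864700317383), 7.468234539031982)
wrist [273.9 156.2] 1757 [443.7 -78.4  16. ] ((443.5267639160156, -78.6241226196289), (49.169403076171875, 48.50191879272461), 68.01039123535156)
top [348.2 162. ] 430 [668.9 -43.1  16. ] ((668.8536987304688, -43.779518127441406), (52.4892578125, 54.095306396484375), 0.985022783279419)
top [269.4 250.5] 436 [457.  137.1  16. ] ((457.082275390625, 136.84814453125), (52.856285095214844, 52.45774459838867), 46.12601852416992)
top [318.6 256.7] 444 [444.5  22.6  16. ] ((444.5422668457031, 22.76559066772461), (48.682098388671875, 49.53649139404297), 58.5213508605957)
top [363.9 258.5] 326 [442.1 -82.8  16. ] ((441.877197265625, -81.7156982421875), (37.5040168762207, 49.332298278808594), 69.05439758300781)
bowl floor [486.54776949 316.51127112   6.        ] rim [486.39272912 313.83193804  70.        ] collar [639.86350457 154.73937968 184.        ]
```

Mould centre is about (485.3,-305.7), yaw 0.068. I'll write a silhouette fit for the biscuits and apply it to the current top and wrist images.

```bash
cat >> h.py <<'E'
from scipy.optimize import minimize
def fitb(c,kind,x0,y0,a0=0.,zb=0.):
    """silhouette fit of a biscuit: x, y, yaw deg, 1-IoU"""
    if kind=="r": th=np.linspace(0,2*np.pi,40); P=28*np.c_[np.cos(th),np.sin(th)]
    else: P=25.*np.array([[1,1],[1,-1],[-1,-1],[-1,1]])
    m=cv2.inRange(cv2.cvtColor(c["color"],cv2.COLOR_RGB2HSV),(8,80,40),(22,255,255))
    K=4; u,v=proj(c,[x0,y0,zb+8]).astype(int); h=70
    M=cv2.resize(m[max(v-h,0):v+h,max(u-h,0):u+h],None,fx=K,fy=K)>127; o=np.array([max(u-h,0),max(v-h,0)])
    def cost(q):
        a=np.radians(q[2]*5); Rm=np.array([[np.cos(a),-np.sin(a)],[np.sin(a),np.cos(a)]]); Q=P@Rm.T+q[:2]*3
        pts=np.array([(proj(c,[*p,z])-o+.5)*K-.5 for z in (zb,zb+16) for p in Q],np.float32)
        im=np.zeros(M.shape,np.uint8); cv2.fillConvexPoly(im,cv2.convexHull(pts).round().astype(np.int32),1)
        return 1-(M&(im>0)).sum()/(M|(im>0)).sum()
    r=minimize(cost,[x0/3,y0/3,a0/5],method="Nelder-Mead",options=dict(initial_simplex=np.array([x0/3,y0/3,a0/5])+np.array([[0,0,0],[2,0,0],[0,2,0],[0,0,2]])))
    return (r.x*[3,3,5]).round(1),round(r.fun,3)
HC={"A":("s",444,-78,68),"B":("s",444,22,58.5),"C":("r",457,137,0),"D":("r",668,-44,0)}
E
python3 - <<'E'
from h import *
w=cap("wrist"); t=cap("top")
for k,a in HC.items():
    for n,c in (("w",w),("t",t)):
        if (k,n)!=("C","w"): print(k,n,*fitb(c,*a))
print(shift([443.5,-77,65],np.radians(68.2)))
E
```

```text
A w [443.1 -79.6  67.5] 0.183
A t [444. -78.  68.] 0.634
B w [443.5  20.   58.2] 0.122
B t [445.1  22.9  57.6] 0.641
C t [457.5 137.6   8.5] 0.601
D w [670.5 -46.9   5.3] 0.105
D t [670.4 -43.9  -5.4] 0.465
(array([ 3.58, -4.49, 24.97]), array([-0. , -0. , 24.9]))
```

Call:
servo_tool(steps="-1 3.6 -4.5 12 0 0 24.9;-1 3.6 -4.5 12 0 0 24.9;-1 3.6 -4.5 24 0 0 24.9;-1 3.6 -4.5 24 0 0 24.9;-1 3.6 -4.5 24 0 0 24.9;-1 3.6 -4.5 24 0 0 24.9;-1 3.6 -4.5 24 0 0 24.9;-1 3.6 -4.5 24 0 0 24.9;-1 3.6 -4.5 24 0 0 24.9;-1 3.6 -4.5 24 0 0 24.9")

```text
clock: 3.1
ee_pos: [444.3, -76.8, 231.7]
tcp_rot: [3.138, -0.001, 1.192]
force: [-0.6, 0.3, -0.5]
opening: 85.3
```

Run:
```python
from h import *
c=cap("wrist"); save(c,"w2.png")
r,e=fitb(c,*HC["A"]); print(r,e)
print(shift([r[0],r[1],24.5],np.radians(r[2])))
```

```text
[443.  -80.4  69.7] 0.077
(array([-0.38,  0.02,  5.18]), array([ 0.2, -0. , -1.4]))
```

View pics/w2.png

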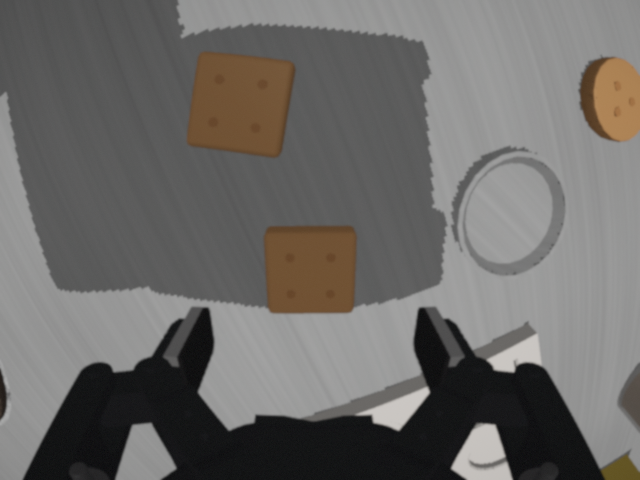

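Biscuit A sits at (310,270), square to the jaws and between the fingers. I'll descend, grip and lift.

Call:
servo_tool(steps="-1 -0.4 0 2.5 0 0 -1.4;-1 -0.4 0 5.4 0 0 -1.4;-1 -0.4 0 5.4 0 0 -1.4;-1 -0.4 0 5.4 0 0 -1.4;1 -0.4 0 5.4 0 0 -1.4;1 -0.4 0 5.4 0 0 -1.4;1 -0.4 0 5.4 0 0 -1.4;1 -0.4 0 5.4 0 0 -1.4;1 -0.4 0 5.4 0 0 -1.4;1 -0.4 0 5.4 0 0 -1.4;1 -0.4 0 5.4 0 0 -1.4;1 -0.4 0 3 0 0 -1.4;1 -0.4 0 0 0 0 -1.4;1 -0.4 0 0 0 0 -1.4")

```text
clock: 4.55
ee_pos: [442.9, -80.5, 232.9]
tcp_rot: [3.137, -0.001, 1.216]
force: [-0.3, 0.3, 0.0]
opening: 48.1
```

Run:
```python
from h import *
print(robot.read_state()["opening"],shift([528-84*0*0,-227,65],1.639))
```

```text
48.125883868947284 (array([-10.79,  13.06,   1.34]), array([  0.3,   0. , -24.2]))
```

Opening 48 mm, so biscuit A is held. I'll view the mould at placing yaw from beyond the recess rows, so that the held biscuit doesn't hide it.

Call:
servo_tool(steps="1 -10 6 0 0 0 -24.2;1 -10 6 0 0 0 -24.2;1 -19.5 9 0 0 0 -24.2;1 -19.5 9 0 0 0 -24.2;1 -19.5 9 0 0 0 -24.2;1 -19.5 9 0 0 0 -24.2;1 -19.5 9 0 0 0 -24.2;1 -19.5 9 0 0 0 -24.2;1 -19.5 9 0 0 0 -24.2")

```text
clock: 5.45
ee_pos: [458.6, -293.3, 229.7]
tcp_rot: [-3.141, -0.0, 1.64]
force: [0.3, 1.3, 0.5]
opening: 48.4
```

Run:
```python
from h import *
s=robot.read_state(); print(s["ee_pos"],s["tcp_rot"],s["opening"])
c=cap("wrist"); save(c,"w3.png",(80,0,600,390),1.5); np.save("w3.npy",c,allow_pickle=True)
```

```text
[ 458.59823668 -293.25611726  229.67884004] [-3.14111999e+00 -4.79785737e-04  1.63960463e+00] 48.42100171855065
```

View pics/w3.png

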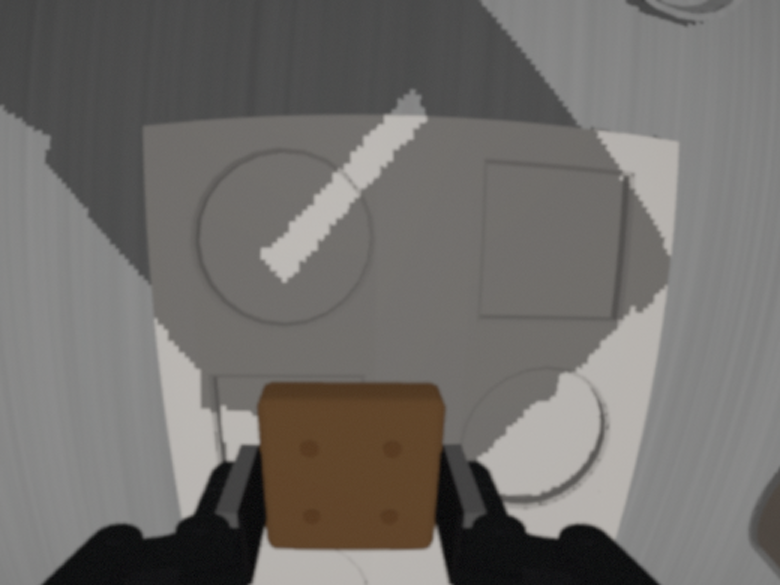

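Crop (×1.5, origin at 80,0): the round recess spans x 196–373 and y 148–325. The square recess has mouth corners near (485,160), (632,174), (619,319) and (480,317). The held biscuit is at (352,475) with its top face at y 405–549. I'll work out the recess centres and the biscuit's offset in the grip.

Run:
```python
from h import *
from scipy.optimize import least_squares
c=np.load("w3.npy",allow_pickle=True).item()
f=lambda u,v:px(c,u/1.5+80-.17,v/1.5-.17,14)[:2]
# circle points: hole(-48,76), hole(48,0); square edges
C1=[f(*p) for p in [(196,237),(373,238),(285,148),(285,325),(222,173),(349,300)]]
C2=[f(*p) for p in [(606,425),(545,366),(462,438)]]
sq=[f(*p) for p in [(485,160),(632,174),(619,319),(480,317)]]
S2=[f(217,376),f(365,376)]
def res(q):
    R=np.array([[np.cos(q[2]),-np.sin(q[2])],[np.sin(q[2]),np.cos(q[2])]]); L=lambda p:R.T@(p-q[:2])
    r=[np.hypot(*(L(p)-[-48,76]))-30 for p in C1]+[np.hypot(*(L(p)-[48,0]))-30 for p in C2]
    for p,s in zip(sq,[(-1,1),(1,1),(1,-1),(-1,-1)]): r+=list(L(p)-[48+27*s[0],76+27*s[1]])
    r+=[L(p)[1]-27 for p in S2]
    return r
r=least_squares(res,[485,-306,.068],loss="soft_l1"); print(r.x.round(3),np.round(r.fun,1) if r.fun.ndim else 0, np.round(res(r.x),1))
q=r.x
for n,a,b in [("R0",-48,76),("S1",48,76),("S2",-48,0),("R3",48,0),("R4",-48,-76),("S5",48,-76)]:
    print(n,np.round([q[0]+np.cos(q[2])*a-np.sin(q[2])*b,q[1]+np.sin(q[2])*a+np.cos(q[2])*b],1))
print("held",fitb(c,"s",459,-293,93.9,52), c["s"]["ee_pos"])
```

```text
[ 4.84925e+02 -3.06839e+02  6.80000e-02] [-0.8  0.8  0.3  0.1 -0.3  1.2 -0.5  0.7  0.6 -1.2  0.2  0.1 -0.2  0.1
  0.2 -0.5 -0.  -0.1  0.1] [-0.8  0.8  0.3  0.1 -0.3  1.2 -0.5  0.7  0.6 -1.2  0.2  0.1 -0.2  0.1
  0.2 -0.5 -0.  -0.1  0.1]
R0 [ 431.9 -234.3]
S1 [ 527.7 -227.8]
S2 [ 437.  -310.1]
R3 [ 532.8 -303.6]
R4 [ 442.2 -385.9]
S5 [ 538.  -379.4]
held (array([ 459.3, -294. ,   92.1]), np.float64(0.074)) [ 458.59823668 -293.25611726  229.67884004]
```

Call:
servo_tool(steps="1 6.1 7.3 0 0 0 0;1 6.1 7.3 0 0 0 0;1 6.1 7.3 0 0 0 0;1 6.1 7.3 0 0 0 0;1 6.1 7.3 2 0 0 0;1 6.1 7.3 3.6 0 0 0;1 6.1 7.3 3.6 0 0 0;1 6.1 7.3 4 0 0 0;1 6.1 7.3 4.2 0 0 0;1 6.1 7.3 4.4 0 0 0;1 6.1 7.3 4.4 0 0 0;1 6.1 7.3 4.4 0 0 0")

```text
clock: 6.7
ee_pos: [527.4, -228.7, 186.0]
tcp_rot: [3.141, 0.0, 1.638]
force: [0.3, 0.4, -0.5]
opening: 48.5
```

Run:
```python
from h import *
s=robot.read_state(); print(s["ee_pos"],s["tcp_rot"],s["force"])
c=cap("wrist"); save(c,"w4.png",(180,200,440,400),3)
```

```text
[ 527.42968567 -228.68991335  185.98104415] [3.14126769e+00 1.97635586e-04 1.63842157e+00] [ 0.25336225  0.43511313 -0.54368717]
```

View pics/w4.png

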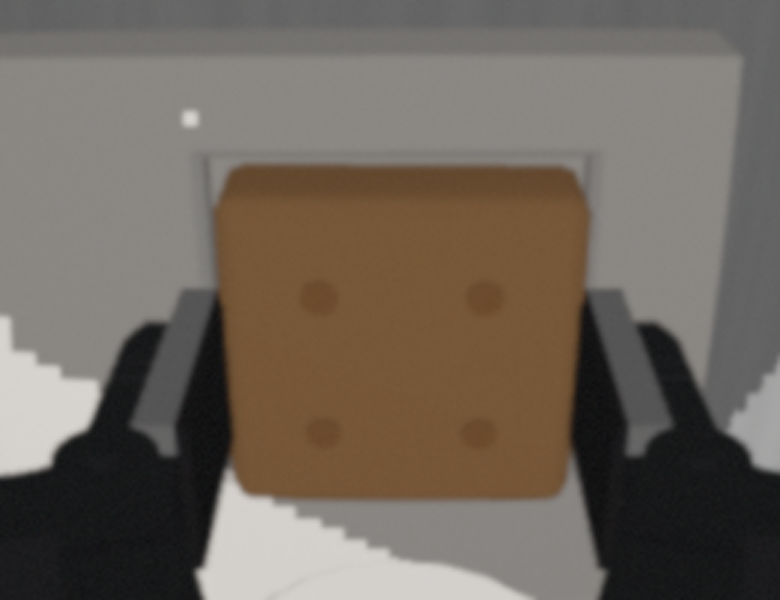

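The biscuit is inside the mouth on all visible sides: the mouth edges are at x≈205 and 600 with the biscuit at 220–588, and there is no contact force. I'll lower, release, lift and go to B.

Call:
servo_tool(steps="1 0 0 0.2 0 0 0;1 0 0 0.2 0 0 0;-0.4 0 0 0.2 0 0 0;-0.4 0 0 0.2 0 0 0;-1 0 0 0.2 0 0 0;-1 0 0 0.2 0 0 0;-1 0 0 -2 0 0 0;-1 0 0 -4.4 0 0 0;-1 12 -3 -5 0 0 35.7;-1 12 -3 -5 0 0 35.7;-1 25.5 -6.6 -5 0 0 35.7;-1 25.5 -6.6 -5 0 0 35.7;-1 25.5 -6.6 -5 0 0 35.7;-1 25.5 -6.6 -5 0 0 35.7;-1 25.5 -6.6 -5 0 0 35.7;-1 25.5 -6.6 -5 0 0 35.7;-1 25.5 -6.6 -5 0 0 35.7;-1 25.5 -6.6 -5 0 0 35.7")

```text
clock: 8.55
ee_pos: [444.7, 20.5, 235.7]
tcp_rot: [3.141, -0.0, 1.014]
force: [-0.0, -0.2, -0.1]
opening: 85.6
```

Run:
```python
from h import *
c=cap("wrist"); print(c["s"]["ee_pos"],c["s"]["tcp_rot"])
r,e=fitb(c,*HC["B"]); print(r,e)
print(shift([r[0],r[1],21],np.radians(r[2])))
t=cap("top"); print("A in mould",fitb(t,"s",528,-227,93.9-90,7)); save(t,"t3.png",(390,180,540,300),5)
```

```text
[444.73368588  20.49290617 235.66833188] [ 3.14127115e+00 -1.55853541e-04  1.01409608e+00]
[443.7  19.2  57.7] 0.069
(array([-0.16, -0.01,  5.96]), array([ 0. , -0. ,  0.4]))
A in mould (array([ 528.6, -224.9,    1.7]), np.float64(0.187))
```

Call:
servo_tool(steps="-1 -0.2 0 3 0 0 0.4;-1 -0.2 0 5.95 0 0 0.4;-1 -0.2 0 5.95 0 0 0.4;-1 -0.2 0 5.95 0 0 0.4;1 -0.2 0 5.95 0 0 0.4;1 -0.2 0 5.95 0 0 0.4;1 -0.2 0 5.95 0 0 0.4;1 -0.2 0 5.95 0 0 0.4;1 -0.2 0 5.95 0 0 0.4;1 -0.2 0 3 0 0 0.4;1 -0.2 0 0 0 0 0.4;1 -14 8.4 0 0 0 -35.8;1 -14 8.4 0 0 0 -35.8;1 -14 8.4 0 0 0 -35.8;1 -28.4 16.8 0 0 0 -35.8;1 -28.4 16.8 0 0 0 -35.8;1 -28.4 16.8 0 0 0 -35.8;1 -28.4 16.8 0 0 0 -35.8;1 -28.4 16.8 0 0 0 -35.8;1 -28.4 16.8 0 0 0 -35.8")

```text
clock: 10.65
ee_pos: [437.2, -311.7, 236.5]
tcp_rot: [3.14, 0.002, 1.637]
force: [-0.6, -0.1, -0.4]
opening: 48.3
```

Run:
```python
from h import *
c=cap("wrist"); s=c["s"]; print(s["ee_pos"],s["tcp_rot"],s["opening"])
h=fitb(c,"s",437,-310,93.9,s["ee_pos"][2]-176); print("held",h)
off=h[0][:2]-s["ee_pos"][:2]; print(off)
t=np.array([437.0,-310.1])-off
print(shift([*t,31],1.639))
```

```text
[ 437.23915558 -311.67494512  236.5117948 ] [3.13959132e+00 2.04201995e-03 1.63705247e+00] 48.26474124871577
held (array([ 438.7, -313.3,   93.5]), np.float64(0.098))
[ 1.46084442 -1.62505488]
(array([ 0.15, -0.14,  5.03]), array([ 0. ,  0. , -0.1]))
```

Call:
servo_tool(steps="1 0.2 0 2 0 0 0;1 0.2 0 4 0 0 0;1 0.2 0 4 0 0 0;1 0.2 0 4.4 0 0 0;1 0.2 0 4.7 0 0 0;1 0.2 0 5 0 0 0;1 0.2 0 5 0 0 0;1 0.2 0 5 0 0 0")

```text
clock: 11.5
ee_pos: [437.8, -307.2, 187.5]
tcp_rot: [3.139, 0.002, 1.64]
force: [-3.2, -5.1, 16.1]
opening: 48.1
```

Run:
```python
from h import *
c=cap("wrist"); s=c["s"]; print(s["ee_pos"],s["tcp_rot"],s["force"])
save(c,"w5.png",(180,200,440,400),2)
```

```text
[ 437.80568025 -307.17999336  187.48905881] [3.13928862e+00 2.43245596e-03 1.64038622e+00] [-3.16349644 -5.14672301 16.07821439]
```

View pics/w5.png

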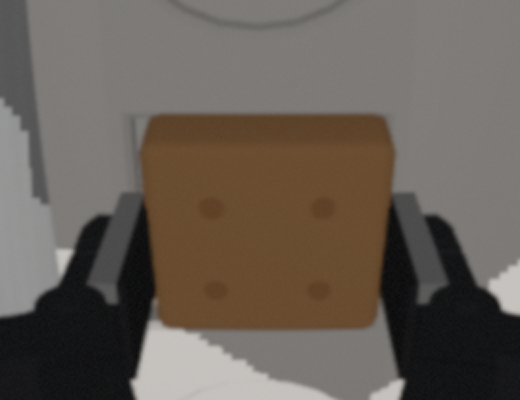

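The biscuit is riding on the +y edge of the recess: the mouth and biscuit edges both lie at y≈113 and the force is 16 N. I'll lift a little, shift −y by 2.5 mm and −x by 0.8 mm, and lower again.

Call:
servo_tool(steps="1 0 0 -0.5 0 0 0;1 -0.25 -0.08 -0.5 0 0 0;1 -0.25 -0.08 -0.5 0 0 0;1 -0.25 -0.08 -0.5 0 0 0;1 -0.25 -0.08 0 0 0 0;1 -0.25 -0.08 0 0 0 0;1 -0.25 -0.08 0 0 0 0;1 -0.25 -0.08 0 0 0 0")

```text
clock: 12.35
ee_pos: [436.7, -309.4, 185.7]
tcp_rot: [3.141, 0.001, 1.64]
force: [-0.8, -2.4, 8.5]
opening: 48.2
```

Run:
```python
from h import *
c=cap("wrist"); s=c["s"]; print(s["ee_pos"],s["tcp_rot"],s["force"])
save(c,"w6.png",(180,200,440,400),2)
```

```text
[ 436.71651632 -309.38537671  185.72660016] [3.14097425e+00 6.48619042e-04 1.64010442e+00] [-0.8051679  -2.38683645  8.48904536]
```

Call:
servo_tool(steps="1 -0.05 0 -0.3 0 0 0;1 -0.1 0 -0.3 0 0 0;1 -0.1 0 -0.3 0 0 0;1 -0.1 0 0 0 0 0;1 -0.1 0 0 0 0 0;1 -0.1 0 0 0 0 0;1 -0.1 0 0 0 0 0")

```text
clock: 13.1
ee_pos: [436.6, -310.2, 185.7]
tcp_rot: [3.141, 0.0, 1.64]
force: [-1.0, -0.3, 7.2]
opening: 48.0
```

Run:
```python
from h import *
c=cap("wrist"); s=c["s"]; print(s["ee_pos"],s["tcp_rot"],s["force"])
save(c,"w6.png",(180,200,440,400),2)
```

```text
[ 436.60922254 -310.1777441   185.66898947] [3.14139390e+00 1.67254712e-04 1.64008452e+00] [-1.03920617 -0.3275288   7.21585524]
```

View pics/w6.png

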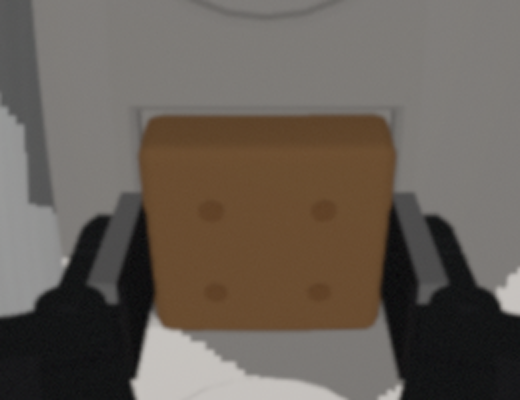

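Now there is a visible gap at the top (mouth y≈107, biscuit 115) and on both sides. I'll release, lift and look.

Call:
servo_tool(steps="-0.4 0 0 0 0 0 0;-0.4 0 0 0 0 0 0;-1 0 0 0 0 0 0;-1 0 0 0 0 0 0;-1 0 0 -2 0 0 0;-1 0 0 -6 0 0 0;-1 0 0 -10 0 0 0;-1 0 0 -10 0 0 0;-1 0 0 -10 0 0 0")

```text
clock: 14.05
ee_pos: [436.7, -310.2, 286.6]
tcp_rot: [3.14, 0.001, 1.64]
force: [-0.9, -0.4, -0.1]
opening: 85.4
```

Run:
```python
from h import *
c=cap("wrist"); s=c["s"]; print(s["ee_pos"],s["tcp_rot"])
save(c,"w7.png",(170,120,490,360),2.5)
for n,x,y in (("A",528,-227),("B",437,-310)):
    for zb in (7,14): print(n,zb,fitb(c,"s",x,y,93.9,zb))
q=(437.0,-310.1)
print(shift([457.3,135.5,80],1.639))
```

```text
[ 436.71217523 -310.22889441  286.57224684] [3.14006735e+00 1.39015401e-03 1.64012460e+00]
A 7 (array([ 529.5, -227.7,   91.9]), np.float64(0.086))
A 14 (array([ 527.4, -228.3,   93.8]), np.float64(0.136))
B 7 (array([ 437. , -310. ,   93.9]), np.float64(0.08))
B 14 (array([ 436.8, -308.1,   91.9]), np.float64(0.129))
(array([44.3 ,  5.17,  5.06]), array([0. , 0. , 0.1]))
```

View pics/w7.png

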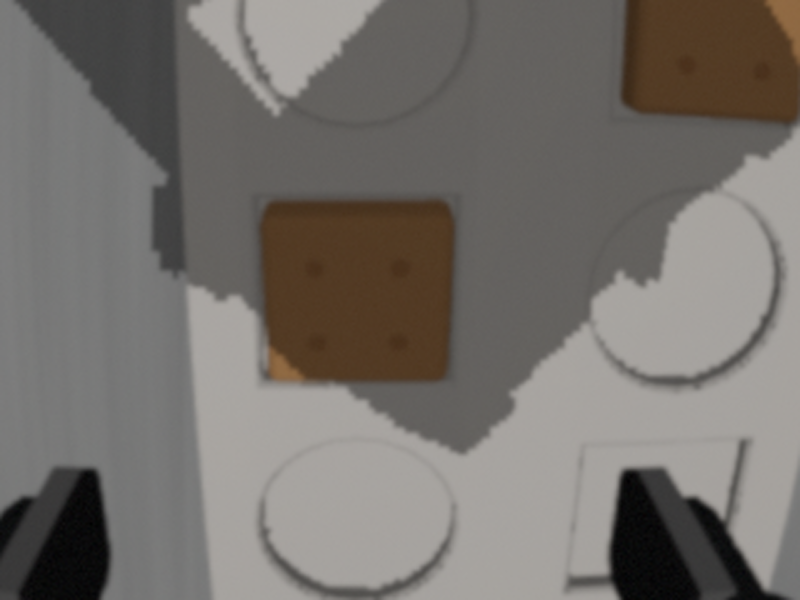

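Both squares sit fully within their mouths, and the silhouette fit prefers the sunk height. On to round C.

Call:
servo_tool(steps="-1 44.3 5.2 0 0 0 0;-1 44.3 5.2 0 0 0 0;-1 44.3 5.2 0 0 0 0;-1 44.3 5.2 0 0 0 0;-1 44.3 5.2 0 0 0 0;-1 44.3 5.2 0 0 0 0;-1 44.3 5.2 0 0 0 0;-1 44.3 5.2 5 0 0 0;-1 44.3 5.2 5 0 0 0;-1 44.3 5.2 5 0 0 0;-1 44.3 5.2 5 0 0 0;-1 44.3 5.2 5 0 0 0;-1 44.3 5.2 5 0 0 0")

```text
clock: 15.4
ee_pos: [457.8, 134.3, 235.9]
tcp_rot: [-3.141, 0.0, 1.639]
force: [-0.2, -0.6, 0.7]
opening: 85.5
```

Run:
```python
from h import *
c=cap("wrist"); print(c["s"]["ee_pos"],c["s"]["tcp_rot"])
r,e=fitb(c,*HC["C"]); print(r,e)
print(shift([r[0],r[1],21],1.639)); print("to hole R0",shift([431.9,-234.3,75],1.639))
```

```text
[457.78486183 134.2816336  235.91053419] [-3.14149300e+00  7.87263201e-05  1.63871657e+00]
[456.4 133.6   3. ] 0.073
(array([-0.06, -0.15,  6.01]), array([ 0., -0., -0.]))
to hole R0 (array([-36.6 ,  -5.08,   0.6 ]), array([ 0., -0., -0.]))
```

Call:
servo_tool(steps="-1 -0.06 -0.15 3 0 0 0;-1 -0.06 -0.15 6 0 0 0;-1 -0.06 -0.15 6 0 0 0;-1 -0.06 -0.15 6 0 0 0;1 -0.06 -0.15 6 0 0 0;1 -0.06 -0.15 6 0 0 0;1 -0.06 -0.15 6 0 0 0;1 -0.06 -0.15 6 0 0 0;1 -0.06 -0.15 6 0 0 0;1 -0.06 -0.15 3 0 0 0;1 -0.06 -0.15 0 0 0 0;1 -36.6 -5.1 0 0 0 0;1 -36.6 -5.1 0 0 0 0;1 -36.6 -5.1 0 0 0 0;1 -36.6 -5.1 0 0 0 0;1 -36.6 -5.1 0 0 0 0;1 -36.6 -5.1 0 0 0 0;1 -36.6 -5.1 0 0 0 0;1 -36.6 -5.1 0 0 0 0;1 -36.6 -5.1 0 0 0 0")

```text
clock: 17.45
ee_pos: [432.2, -236.0, 236.6]
tcp_rot: [3.14, 0.002, 1.637]
force: [1.0, -0.3, -0.4]
opening: 53.0
```

Call:
servo_tool(steps="1 0 0 0 0 0 0;1 0 0 0 0 0 0;1 0 0 2 0 0 0")

```text
clock: 17.75
ee_pos: [433.1, -232.5, 217.3]
tcp_rot: [3.139, 0.002, 1.642]
force: [-0.6, -0.4, -0.8]
opening: 53.4
```

Run:
```python
from h import *
c=cap("wrist"); s=c["s"]; print(s["ee_pos"],s["tcp_rot"],s["opening"])
print("held",fitb(c,"r",432,-234,0,s["ee_pos"][2]-176))
print(shift([431.6,-234.3,31],1.639))
```

```text
[ 433.14185769 -232.49177927  217.28985765] [3.13879334e+00 1.97443327e-03 1.64180369e+00] 53.36800245801799
held (array([ 434.4, -234. ,    4.3]), np.float64(0.108))
(array([-0.24, -0.07,  2.8 ]), array([-0. , -0. ,  0.2]))
```

Call:
servo_tool(steps="1 -0.1 -0.1 1 0 0 0;1 -0.1 -0.1 1.8 0 0 0;1 -0.1 -0.1 1.8 0 0 0;1 -0.1 -0.1 1.8 0 0 0;1 -0.1 -0.1 1.8 0 0 0")

```text
clock: 18.3
ee_pos: [431.4, -234.3, 198.0]
tcp_rot: [3.141, 0.0, 1.64]
force: [0.0, -0.4, 0.7]
opening: 53.3
```

Run:
```python
from h import *
c=cap("wrist"); s=c["s"]; print(s["ee_pos"],s["tcp_rot"],s["force"])
print("held",fitb(c,"r",432,-234,0,s["ee_pos"][2]-176))
print(shift([431.6,-234.3,30.5],1.639))
save(c,"w8.png",(180,200,440,400),2)
```

```text
[ 431.393692   -234.31529007  197.98625599] [3.14134445e+00 1.57738799e-04 1.64013784e+00] [ 0.02368088 -0.42331576  0.68923569]
held (array([ 432.2, -235.2,    1.7]), np.float64(0.115))
(array([0.01, 0.02, 1.25]), array([0. , 0. , 0.1]))
```

View pics/w8.png

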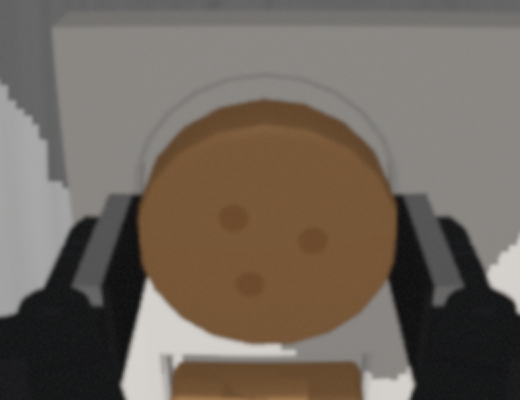

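Round C hovers concentric with its recess (mouth x 140–393, biscuit 140–396). I'll lower it.

Call:
servo_tool(steps="1 0 0.02 0.5 0 0 0;1 0 0.02 0.9 0 0 0;1 0 0.02 1.2 0 0 0;1 0 0.02 1.2 0 0 0;1 0 0.02 1.2 0 0 0")

```text
clock: 18.85
ee_pos: [431.4, -234.2, 185.5]
tcp_rot: [-3.141, -0.0, 1.64]
force: [-0.1, 0.5, -0.7]
opening: 53.0
```

Call:
servo_tool(steps="1 0 0 0.2 0 0 0;1 0 0 0.2 0 0 0;-0.4 0 0 0.2 0 0 0;-0.4 0 0 0.2 0 0 0;-1 0 0 0.2 0 0 0;-1 0 0 0.2 0 0 0;-1 0 0 -2 0 0 0;-1 0 0 -5 0 0 0;-1 0 0 -5 0 0 0;-1 17.1 25 -5 0 0 0;-1 17.1 25 -5 0 0 0;-1 17.1 25 -5 0 0 0;-1 17.1 25 -5 0 0 0;-1 17.1 25 -5 0 0 0;-1 17.1 25 -5 0 0 0;-1 17.1 25 -5 0 0 0;-1 17.1 25 -5 0 0 0;-1 17.1 25 -5 0 0 0;-1 17.1 25 -5 0 0 0;-1 17.1 25 -5 0 0 0")

```text
clock: 20.85
ee_pos: [668.4, -47.3, 235.7]
tcp_rot: [-3.141, -0.0, 1.639]
force: [-1.0, -1.1, -0.2]
opening: 84.9
```

Run:
```python
from h import *
c=cap("wrist"); print(c["s"]["ee_pos"],c["s"]["tcp_rot"])
r,e=fitb(c,*HC["D"]); print(r,e)
print(shift([r[0],r[1],21],1.639)); print("to hole R3",shift([532.5,-303.6,75],1.639))
```

```text
[668.3943542  -47.30289809 235.73076304] [-3.14119843e+00 -5.57525715e-05  1.63887493e+00]
[669.3 -47.2  11.6] 0.07
(array([-0.01,  0.08,  5.98]), array([-0., -0.,  0.]))
to hole R3 (array([-24.65, -15.32,   0.58]), array([-0., -0.,  0.]))
```

Call:
servo_tool(steps="-1 0 0.08 3 0 0 0;-1 0 0.08 5.95 0 0 0;-1 0 0.08 5.95 0 0 0;-1 0 0.08 5.95 0 0 0;1 0 0.08 5.95 0 0 0;1 0 0.08 5.95 0 0 0;1 0 0.08 5.95 0 0 0;1 0 0.08 5.95 0 0 0;1 0 0.08 5.95 0 0 0;1 0 0.08 3 0 0 0;1 0 0.08 0 0 0 0;1 -24.65 -15.3 0 0 0 0;1 -24.65 -15.3 0 0 0 0;1 -24.65 -15.3 0 0 0 0;1 -24.65 -15.3 0 0 0 0;1 -24.65 -15.3 0 0 0 0;1 -24.65 -15.3 0 0 0 0;1 -24.65 -15.3 0 0 0 0;1 -24.65 -15.3 0 0 0 0;1 -24.65 -15.3 0 0 0 0")

```text
clock: 22.9
ee_pos: [533.9, -302.3, 236.2]
tcp_rot: [3.141, 0.0, 1.641]
force: [-0.1, -0.3, 0.1]
opening: 52.9
```

Call:
servo_tool(steps="1 0 0 0 0 0 0;1 0 0 2 0 0 0;1 0 0 3.8 0 0 0;1 0 0 3.8 0 0 0;1 0 0 3.8 0 0 0;1 0 0 3.8 0 0 0")

```text
clock: 23.5
ee_pos: [534.1, -302.6, 198.6]
tcp_rot: [3.141, 0.001, 1.641]
force: [0.6, 0.8, -0.1]
opening: 53.2
```

Run:
```python
from h import *
c=cap("wrist"); s=c["s"]; print(s["ee_pos"],s["tcp_rot"],s["force"],s["opening"])
print("held",fitb(c,"r",532,-303,0,s["ee_pos"][2]-176))
print(shift([532.3,-303.6,30.5],1.639))
save(c,"w9.png",(180,200,440,400),2)
```

```text
[ 534.06269683 -302.63925771  198.55190511] [3.14074916e+00 5.85781923e-04 1.64083559e+00] [ 0.57079765  0.77820808 -0.13002937] 53.19858941159132
held (array([ 536.1, -299.8,    2.9]), np.float64(0.1))
(array([-0.07, -0.17,  1.31]), array([0.1, 0. , 0.1]))
```

View pics/w9.png

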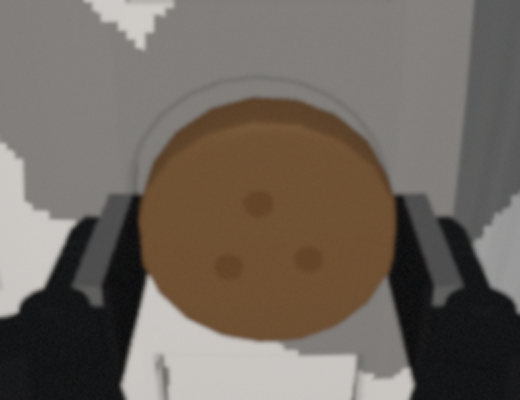

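Mouth spans x 135–387 against biscuit 140–396, so it is about 1.7 mm too far +x. The numeric "held" fit disagrees, but biscuit A within its window corrupted it. I'll correct −x and lower.

Call:
servo_tool(steps="1 -0.06 -0.17 0 0 0 0;1 -0.06 -0.17 0 0 0 0;1 -0.06 -0.17 0.5 0 0 0;1 -0.06 -0.17 0.9 0 0 0;1 -0.06 -0.17 1.3 0 0 0;1 -0.06 -0.17 1.3 0 0 0;1 -0.06 -0.17 1.3 0 0 0")

```text
clock: 24.25
ee_pos: [531.7, -303.6, 185.3]
tcp_rot: [-3.142, 0.0, 1.64]
force: [-5.1, 2.4, 19.5]
opening: 53.6
```

Run:
```python
from h import *
c=cap("wrist"); s=c["s"]; print(s["ee_pos"],s["tcp_rot"],s["force"],s["opening"])
save(c,"w10.png",(180,200,440,400),2)
```

```text
[ 531.74531294 -303.57152769  185.27063051] [-3.14156559e+00  1.03586917e-06  1.64012504e+00] [-5.08726075  2.41474273 19.46714072] 53.62221785677847
```

View pics/w10.png

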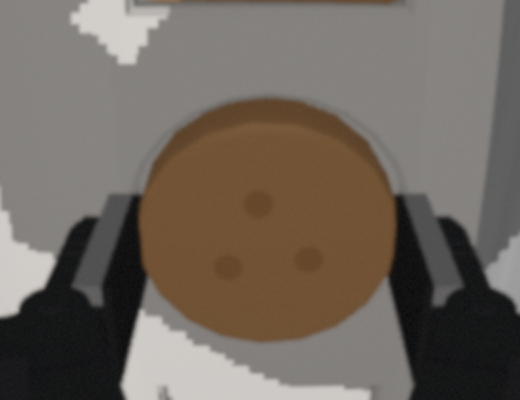

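The image shows the biscuit centred in its mouth, yet 19 N presses upward. I'll find the contact height by raising in small steps.

Call:
servo_tool(steps="1 0 0 -0.15 0 0 0;1 0 0 -0.15 0 0 0;1 0 0 -0.15 0 0 0")

```text
clock: 24.6
ee_pos: [531.8, -303.6, 185.9]
tcp_rot: [-3.141, -0.0, 1.64]
force: [-0.2, 0.1, -0.4]
opening: 53.0
```

Call:
servo_tool(steps="1 0 0 -0.2 0 0 0;1 0 0 -0.2 0 0 0;1 0 0 -0.2 0 0 0")

```text
clock: 24.9
ee_pos: [531.8, -303.6, 188.2]
tcp_rot: [3.142, 0.0, 1.64]
force: [-0.1, 0.5, -0.8]
opening: 53.1
```

Call:
servo_tool(steps="1 0 0 -0.3 0 0 0;1 0 0 -0.3 0 0 0;1 0 0 -0.3 0 0 0")

```text
clock: 25.2
ee_pos: [531.8, -303.6, 191.3]
tcp_rot: [3.141, 0.0, 1.64]
force: [0.4, 0.1, -1.0]
opening: 53.1
```

Call:
servo_tool(steps="1 0 0.06 0 0 0 0;1 0 0.06 0 0 0 0;1 0 0.06 0.4 0 0 0;1 0 0.06 0.55 0 0 0;1 0 0.06 0.55 0 0 0;1 0 0.06 0.55 0 0 0")

```text
clock: 25.8
ee_pos: [532.4, -303.5, 185.5]
tcp_rot: [-3.141, -0.0, 1.64]
force: [0.1, -0.2, -0.5]
opening: 53.4
```

Call:
servo_tool(steps="1 0 0 0.1 0 0 0;1 0 0 0.1 0 0 0;1 0 0 0.1 0 0 0")

```text
clock: 26.1
ee_pos: [532.4, -303.5, 185.3]
tcp_rot: [3.142, 0.0, 1.64]
force: [-3.4, 2.3, 14.7]
opening: 52.6
```

Call:
servo_tool(steps="1 0 0 0.1 0 0 0;1 0 0 0.1 0 0 0;1 0 0 0.1 0 0 0")

```text
clock: 26.4
ee_pos: [532.4, -303.5, 185.2]
tcp_rot: [3.141, 0.0, 1.64]
force: [-7.6, 5.1, 30.7]
opening: 53.1
```

Contact is stiff at TCP z 185.4 whatever the x position. That points to the fingertips meeting the plate face with the biscuit already in its recess. I'll relieve the load, release, rise and look.

Call:
servo_tool(steps="1 0 0 -0.25 0 0 0;1 0 0 -0.25 0 0 0;-0.4 0 0 -0.25 0 0 0;-0.4 0 0 -0.25 0 0 0;-1 0 0 -0.3 0 0 0;-1 0 0 -0.3 0 0 0;-1 0 0 -3 0 0 0;-1 0 0 -7 0 0 0;-1 -1 -4 -11.5 0 0 0;-1 -1 -4 -11.5 0 0 0;-1 -1 -4 -11.5 0 0 0;-1 -1 -4 -11.5 0 0 0")

```text
clock: 27.6
ee_pos: [493.4, -316.2, 298.0]
tcp_rot: [-3.141, -0.0, 1.64]
force: [-0.7, 0.8, -0.6]
opening: 85.2
```

Run:
```python
from h import *
c=cap("wrist"); s=c["s"]; print(s["ee_pos"],s["force"])
save(c,"w11.png",(150,80,500,340),2.2)
for k,x,y in (("s",528,-228),("s",437,-310),("r",432,-234),("r",533,-303.6)):
    print(k,[fitb(c,k,x,y,93.9,zb) for zb in (7,14)])
print(shift([600,150,330],np.radians(72-90)),shift([600,150,330],np.radians(72)))
```

```text
[ 493.35672417 -316.22057842  298.03597014] [-0.66956756  0.78381596 -0.64928559]
s [(array([ 528. , -227.3,   92.9]), np.float64(0.062)), (array([ 527.9, -228. ,   94.5]), np.float64(0.114))]
s [(array([ 436.5, -310.5,   94.1]), np.float64(0.094)), (array([ 438.4, -308.6,   93. ]), np.float64(0.128))]
r [(array([ 431.9, -234.1,   95.6]), np.float64(0.073)), (array([ 432.3, -234.3,   99.2]), np.float64(0.122))]
r [(array([ 533.4, -304.2,   99.1]), np.float64(0.084)), (array([ 532.4, -302.6,   98.8]), np.float64(0.131))]
(array([ 45.77,  13.84, -18.72]), array([-1.00e-01,  0.00e+00,  1.12e+02])) (array([ 45.77,  13.84, -18.72]), array([-0.1, -0. , 22. ]))
```

View pics/w11.png

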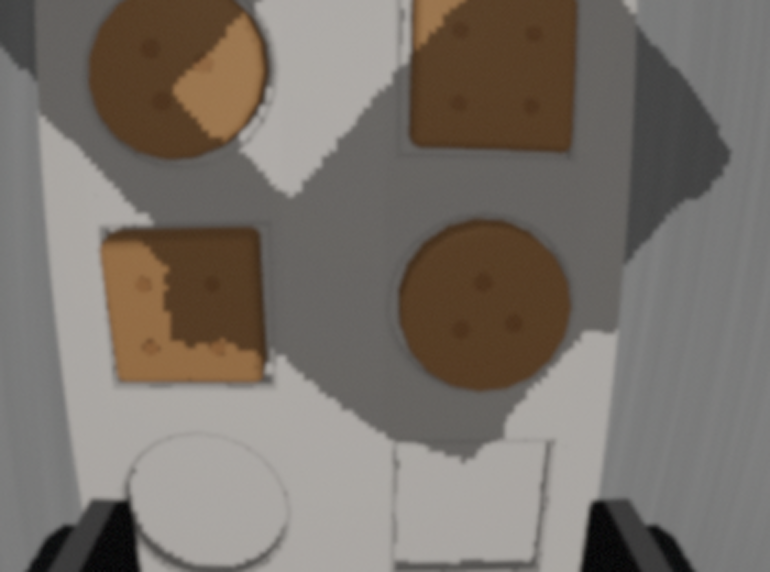

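All four biscuits lie flat inside their own outlines, and the fits favour the sunk height for each. Now the spoon: I'll move to look at it with the camera on the fork's open side.

Run:
```python
from h import *
print(shift([615,162,325],2.831))
```

```text
(array([ 46.86,  15.42, -18.22]), array([ -0. ,  -0.1, -68.2]))
```

Call:
servo_tool(steps="-1 0 0 -9 0 0 -17;-1 0 0 -18.2 0 0 -34;-1 46.9 15.4 -18.2 0 0 -68.2;-1 46.9 15.4 -18.2 0 0 -68.2;-1 46.9 15.4 -18.2 0 0 -68.2;-1 46.9 15.4 -18.2 0 0 -68.2;-1 46.9 15.4 -18.2 0 0 -68.2;-1 46.9 15.4 -18.2 0 0 -68.2;-1 46.9 15.4 -18.2 0 0 -68.2;-1 46.9 15.4 -18.2 0 0 -68.2;-1 46.9 15.4 -18.2 0 0 -68.2;-1 46.9 15.4 -18.2 0 0 -68.2;-1 46.9 15.4 -18.2 0 0 -68.2;-1 46.9 15.4 -18.2 0 0 -68.2;-1 46.9 15.4 -18.2 0 0 -68.2;-1 46.9 15.4 -18.2 0 0 -68.2;-1 46.9 15.4 -18.2 0 0 -68.2")

```text
clock: 29.35
ee_pos: [614.4, 161.2, 480.4]
tcp_rot: [-3.141, -0.0, 2.829]
force: [0.3, -1.0, -0.2]
opening: 85.6
```

Run:
```python
from h import *
c=cap("wrist"); np.save("ws.npy",c,allow_pickle=True); s=c["s"]; print(s["ee_pos"],s["tcp_rot"])
u=proj(c,[640,153,220]); print(u)
x0,y0=np.clip((u-[90,100]).astype(int),0,[450,280]); print("crop origin",x0,y0)
W=cv2.resize(c["color"][y0:y0+200,x0:x0+180],None,fx=3,fy=3,interpolation=cv2.INTER_CUBIC)
t=cv2.imread("pics/t1.png")[:,:,::-1][0:200,190:350]; sd=cv2.imread("pics/side0.png")[:,:,::-1][210:320,170:250]
L=np.zeros((600,260,3),np.uint8); a=cv2.resize(t,(240,300),interpolation=cv2.INTER_CUBIC); b=cv2.resize(sd,(218,300),interpolation=cv2.INTER_CUBIC)
L[:300,:240]=a; L[300:,:218]=b
cv2.imwrite("pics/sp.png",np.hstack([W,L])[:,:,::-1])
```

```text
[614.35053269 161.17144485 480.42360996] [-3.14126333e+00 -4.51778922e-04  2.82902639e+00]
[314.66523644 279.738755  ]
crop origin 224 179
```

View pics/sp.png

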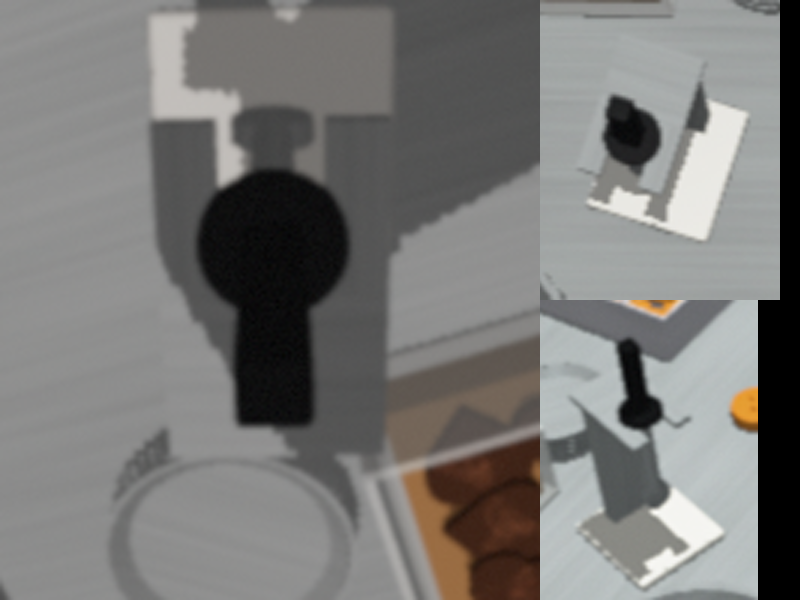

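The wrist crop (×3, origin 224,179) shows the fork opening upward in the image, towards stand −x. Prong-end corners are at (150,120) and (392,116), the slot spans x 217–324, the collar centre is at about (273,246), and the square grip is aligned with the slot. I'll compute the pose.

Run:
```python
from h import *
c=np.load("ws.npy",allow_pickle=True).item()
f=lambda u,v,z:px(c,u/3+224-.33,v/3+179-.33,z)
col=f(273.5,246,184); print("collar",col)
l,r=f(150,120,178),f(392,116,178); print("tips",l,r, np.hypot(*(r-l)[:2]))
d=l-r; d[2]=0; print("stand yaw from tips",np.degrees(np.arctan2(d[1],d[0]))) 
sl,sr=f(217,118,178),f(324,117,178); m=(sl+sr)/2; print("slot",np.hypot(*(sr-sl)[:2]),"mid",m,"dist to collar",np.hypot(*(col-m)[:2]),"dir",np.degrees(np.arctan2(*(col-m)[1::-1])))
print("grip top end",f(275,425,260))
print("l/r of grip near top",f(236,410,258),f(313,410,258))
t=cap("top"); 
print("top collar",px(t,255.5,156,184))
T=[px(t,(190+u/1.5)/2+130,v/1.5/2+110,178) for u,v in ((580-540,170),(655-540,190))]; print(T)
print(shift([col[0],col[1],220],2.829))
```

```text
collar [640.83259691 152.94662902 184.        ]
tips [600.64803105 132.92092291 178.        ] [618.57777972 191.78026429 178.        ] 61.52965102019038
stand yaw from tips -106.94179871907474
slot 27.114153127452717 mid [609.49742127 162.26906676 178.        ] dist to collar 32.692523275810814 dir -16.568116218577448
grip top end [647.58813728 150.89286137 260.        ]
l/r of grip near top [643.03217123 144.21427235 258.        ] [647.75495916 158.78942515 258.        ]
top collar [639.86350457 154.73937968 184.        ]
[array([618.14543144, 190.55049411, 178.        ]), array([605.00027167, 138.25949614, 178.        ])]
(array([-2.780e+00,  1.000e-02,  1.057e+01]), array([-0.,  0.,  0.]))
```

Call:
servo_tool(steps="-1 -2.7 0 0 0 0 -1;-1 -2.7 0 0 0 0 -1;-1 -2.7 0 5 0 0 -1;-1 -2.7 0 9 0 0 -1;-1 -2.7 0 10.7 0 0 -1;-1 -2.7 0 10.7 0 0 -1;-1 -2.7 0 10.7 0 0 -1;-1 -2.7 0 10.7 0 0 -1;1 -2.7 0 10.7 0 0 -1;1 -2.7 0 10.7 0 0 -1;1 -2.7 0 10.7 0 0 -1;1 -2.7 0 10.7 0 0 -1;1 -2.7 0 10.7 0 0 -1;1 -2.7 0 10.7 0 0 -1;1 -2.7 0 10.7 0 0 -1;1 -2.7 0 10.7 0 0 -1;1 -2.7 0 10.7 0 0 -1;1 -2.7 0 10.7 0 0 -1")

```text
clock: 31.25
ee_pos: [640.1, 153.9, 373.9]
tcp_rot: [3.142, 0.0, 2.848]
force: [-1.8, -0.7, 6.2]
opening: 15.4
```

The grip is closed at 15.4 mm, with the hanging TCP pose at (640.1,153.9,373.9). I'll lift, pull out of the fork towards −x, raise, and go above the +y side of the bowl.

Call:
servo_tool(steps="1 0 0 -0.7 0 0 0;1 0 0 -1.4 0 0 0;1 0 0 -1.4 0 0 0;1 2.5 0 -1.4 0 0 0;1 5 0 -1.4 0 0 0;1 7.5 0 -1.4 0 0 0;1 9 0 -1.4 0 0 0;1 9 0 -3 0 0 0;1 9 0 -4.5 0 0 0;1 11 3 -4.5 0 0 0;1 13 6 -4.5 0 0 0;1 15 9 -4.5 0 0 0;1 17 12 -4.5 0 0 0;1 19 14.5 -4.5 0 0 0;1 21 16.5 -4.5 0 0 0;1 21 16.5 -4.5 0 0 0;1 21 16.5 -4.5 0 0 0;1 21 16.5 -4.5 0 0 0")

```text
clock: 33.05
ee_pos: [487.2, 372.1, 418.7]
tcp_rot: [-3.141, 0.0, 2.848]
force: [-0.7, 0.9, -1.7]
opening: 15.4
```

Run:
```python
from h import *
c=cap("top"); s=c["s"]; print(s["ee_pos"],s["tcp_rot"],s["force"],s["opening"])
w=cap("wrist"); sd=cap("side")
# balls: dark brown blobs inside bowl
im=c["color"].astype(int); m=((im.max(2)<90)&(im[:,:,0]>im[:,:,2]+12)).astype(np.uint8)
mm=np.zeros_like(m); cv2.circle(mm,(192,236),38,1,-1); k,l,st,ce=cv2.connectedComponentsWithStats(m*mm)
for j in range(1,k):
    if st[j,4]>15: print(ce[j].round(1),st[j,4],px(c,*ce[j],19)[:2].round(0))
# composite check picture: wrist + side crop
A=w["color"][:,100:540][:450]; B=sd["color"][180:430,150:400]
L=np.zeros((450,350,3),np.uint8); L[:350]=cv2.resize(B,(350,350)); cv2.imwrite("pics/hold.png",np.hstack([A,L])[:,:,::-1])
q=[486.5,315.2]; print(shift([486.5,373,328-155],2.848))
```

```text
[487.2052545  372.13494609 418.69232446] [-3.14144878e+00  1.77340432e-04  2.84757871e+00] [-0.71923803  0.88397469 -1.72673224] 15.3648794404269
[203.4 222.2] 70 [520. 292.]
[189.6 224.2] 66 [515. 324.]
[211.3 233.9] 68 [493. 273.]
[197.3 236.2] 66 [487. 305.]
[182.4 238.7] 61 [481. 339.]
[206.1 247. ] 68 [463. 284.]
[191.9 249.1] 65 [457. 316.]
(array([0.11, 0.08, 9.08]), array([ 0. ,  0. , -0.1]))
```

The spoon is held upright (1.7 N weight) above (487,372), and seven balls are found around (487,305). I'll descend on the clear +y side and compute the rows for one round.

Call:
servo_tool(steps="1 0.1 0.1 3 0 0 0;1 0.1 0.1 6 0 0 0;1 0.1 0.1 8 0 0 0;1 0.1 0.1 9.1 0 0 0;1 0.1 0.1 9.1 0 0 0;1 0.1 0.1 9.1 0 0 0")

```text
clock: 33.8
ee_pos: [486.6, 373.9, 328.5]
tcp_rot: [3.141, 0.001, 2.848]
force: [-0.0, -0.7, -0.7]
opening: 15.1
```

Run:
```python
from h import *
s=robot.read_state(); print(s["ee_pos"],s["force"])
print(shift([486.5,315.2+42,328-155],2.848))
y=2.848; X=np.array([np.cos(y),np.sin(y)]); Y=np.array([np.sin(y),-np.cos(y)]); r=4.2
print(";".join("1 %.1f %.1f 0 0 0 0"%(d@X,d@Y) for k in range(1,21) for th in [np.pi/2+k*np.pi/10] for d in [r*np.array([np.cos(th),np.sin(th)-1])]))
```

```text
[486.61257532 373.92490737 328.45094665] [-0.01874214 -0.65450668 -0.65992928]
(array([-0.47, -1.6 ,  0.04]), array([ 0.,  0., -0.]))
1 1.2 -0.6 0 0 0 0;1 2.1 -1.5 0 0 0 0;1 2.8 -2.6 0 0 0 0;1 3.0 -3.9 0 0 0 0;1 2.8 -5.2 0 0 0 0;1 2.2 -6.4 0 0 0 0;1 1.3 -7.4 0 0 0 0;1 0.2 -8.0 0 0 0 0;1 -1.1 -8.2 0 0 0 0;1 -2.4 -8.0 0 0 0 0;1 -3.6 -7.5 0 0 0 0;1 -4.6 -6.6 0 0 0 0;1 -5.2 -5.4 0 0 0 0;1 -5.4 -4.1 0 0 0 0;1 -5.2 -2.8 0 0 0 0;1 -4.7 -1.6 0 0 0 0;1 -3.8 -0.7 0 0 0 0;1 -2.6 -0.1 0 0 0 0;1 -1.3 0.2 0 0 0 0;1 -0.0 0.0 0 0 0 0
```

Call:
servo_tool(steps="1 -0.2 -0.8 0 0 0 0;1 -0.5 -1.6 0 0 0 0;1 -0.5 -1.6 0 0 0 0")

```text
clock: 34.1
ee_pos: [486.4, 356.0, 328.4]
tcp_rot: [3.141, 0.0, 2.847]
force: [-0.4, 0.1, -0.8]
opening: 15.5
```

Call:
servo_tool(steps="1 1.2 -0.6 0 0 0 0;1 2.1 -1.5 0 0 0 0;1 2.8 -2.6 0 0 0 0;1 3.0 -3.9 0 0 0 0;1 2.8 -5.2 0 0 0 0;1 2.2 -6.4 0 0 0 0;1 1.3 -7.4 0 0 0 0;1 0.2 -8.0 0 0 0 0;1 -1.1 -8.2 0 0 0 0;1 -2.4 -8.0 0 0 0 0;1 -3.6 -7.5 0 0 0 0;1 -4.6 -6.6 0 0 0 0;1 -5.2 -5.4 0 0 0 0;1 -5.4 -4.1 0 0 0 0;1 -5.2 -2.8 0 0 0 0;1 -4.7 -1.6 0 0 0 0;1 -3.8 -0.7 0 0 0 0;1 -2.6 -0.1 0 0 0 0;1 -1.3 0.2 0 0 0 0;1 0 0 0 0 0 0")

```text
clock: 36.1
ee_pos: [484.8, 357.9, 327.7]
tcp_rot: [-3.141, -0.0, 2.849]
force: [-0.2, 0.2, -1.8]
opening: 15.2
```

```bash
cat > balls.py <<'E'
from h import *
c=cap("top"); s=c["s"]; print(s["clock"],s["ee_pos"].round(1),s["tcp_rot"].round(3),s["force"].round(1),s["opening"])
im=c["color"].astype(int); m=((im.max(2)<90)&(im[:,:,0]>im[:,:,2]+12)).astype(np.uint8)
mm=np.zeros_like(m); cv2.circle(mm,(192,236),42,1,-1); k,l,st,ce=cv2.connectedComponentsWithStats(m*mm)
print([(px(c,*ce[j],19)[:2].round(0),st[j,4]) for j in range(1,k) if st[j,4]>10])
E
python3 balls.py
```

```text
36.1 [484.8 357.9 327.7] [-3.141 -0.     2.849] [-0.2  0.2 -1.8] 15.164796598303704
[(array([562., 317.]), np.int32(70)), (array([553., 352.]), np.int32(63)), (array([550., 277.]), np.int32(72)), (array([498., 305.]), np.int32(61)), (array([489., 244.]), np.int32(68)), (array([468., 359.]), np.int32(68)), (array([465., 331.]), np.int32(66))]
```

All seven balls are still in the bowl, well moved about. Three more rounds.

Call:
servo_tool(steps="1 1.2 -0.6 0 0 0 0;1 2.1 -1.5 0 0 0 0;1 2.8 -2.6 0 0 0 0;1 3.0 -3.9 0 0 0 0;1 2.8 -5.2 0 0 0 0;1 2.2 -6.4 0 0 0 0;1 1.3 -7.4 0 0 0 0;1 0.2 -8.0 0 0 0 0;1 -1.1 -8.2 0 0 0 0;1 -2.4 -8.0 0 0 0 0;1 -3.6 -7.5 0 0 0 0;1 -4.6 -6.6 0 0 0 0;1 -5.2 -5.4 0 0 0 0;1 -5.4 -4.1 0 0 0 0;1 -5.2 -2.8 0 0 0 0;1 -4.7 -1.6 0 0 0 0;1 -3.8 -0.7 0 0 0 0;1 -2.6 -0.1 0 0 0 0;1 -1.3 0.2 0 0 0 0;1 0 0 0 0 0 0")

```text
clock: 38.15
ee_pos: [484.8, 357.9, 327.7]
tcp_rot: [-3.142, -0.0, 2.849]
force: [0.0, 0.6, -0.1]
opening: 15.4
```

Call:
servo_tool(steps="1 1.2 -0.6 0 0 0 0;1 2.1 -1.5 0 0 0 0;1 2.8 -2.6 0 0 0 0;1 3.0 -3.9 0 0 0 0;1 2.8 -5.2 0 0 0 0;1 2.2 -6.4 0 0 0 0;1 1.3 -7.4 0 0 0 0;1 0.2 -8.0 0 0 0 0;1 -1.1 -8.2 0 0 0 0;1 -2.4 -8.0 0 0 0 0;1 -3.6 -7.5 0 0 0 0;1 -4.6 -6.6 0 0 0 0;1 -5.2 -5.4 0 0 0 0;1 -5.4 -4.1 0 0 0 0;1 -5.2 -2.8 0 0 0 0;1 -4.7 -1.6 0 0 0 0;1 -3.8 -0.7 0 0 0 0;1 -2.6 -0.1 0 0 0 0;1 -1.3 0.2 0 0 0 0;1 0 0 0 0 0 0")

```text
clock: 40.15
ee_pos: [484.8, 357.9, 327.7]
tcp_rot: [-3.142, -0.0, 2.849]
force: [-0.4, 0.5, -1.5]
opening: 15.5
```

Call:
servo_tool(steps="1 1.2 -0.6 0 0 0 0;1 2.1 -1.5 0 0 0 0;1 2.8 -2.6 0 0 0 0;1 3.0 -3.9 0 0 0 0;1 2.8 -5.2 0 0 0 0;1 2.2 -6.4 0 0 0 0;1 1.3 -7.4 0 0 0 0;1 0.2 -8.0 0 0 0 0;1 -1.1 -8.2 0 0 0 0;1 -2.4 -8.0 0 0 0 0;1 -3.6 -7.5 0 0 0 0;1 -4.6 -6.6 0 0 0 0;1 -5.2 -5.4 0 0 0 0;1 -5.4 -4.1 0 0 0 0;1 -5.2 -2.8 0 0 0 0;1 -4.7 -1.6 0 0 0 0;1 -3.8 -0.7 0 0 0 0;1 -2.6 -0.1 0 0 0 0;1 -1.3 0.2 0 0 0 0;1 0 0 0 0 0 0;1 0 0 0 0 0 0")

```text
invalid input at $.steps: expected 1 to 20 rows
```

```bash
python3 balls.py
```

```text
40.15 [484.8 357.9 327.7] [-3.142 -0.     2.849] [-0.4  0.5 -1.5] 15.52005245980437
[(array([562., 317.]), np.int32(70)), (array([553., 352.]), np.int32(63)), (array([550., 278.]), np.int32(75)), (array([498., 305.]), np.int32(62)), (array([489., 244.]), np.int32(67)), (array([452., 252.]), np.int32(70))]
```

The third call was refused for having 21 rows. I'll do the fourth round now.

Call:
servo_tool(steps="1 1.2 -0.6 0 0 0 0;1 2.1 -1.5 0 0 0 0;1 2.8 -2.6 0 0 0 0;1 3.0 -3.9 0 0 0 0;1 2.8 -5.2 0 0 0 0;1 2.2 -6.4 0 0 0 0;1 1.3 -7.4 0 0 0 0;1 0.2 -8.0 0 0 0 0;1 -1.1 -8.2 0 0 0 0;1 -2.4 -8.0 0 0 0 0;1 -3.6 -7.5 0 0 0 0;1 -4.6 -6.6 0 0 0 0;1 -5.2 -5.4 0 0 0 0;1 -5.4 -4.1 0 0 0 0;1 -5.2 -2.8 0 0 0 0;1 -4.7 -1.6 0 0 0 0;1 -3.8 -0.7 0 0 0 0;1 -2.6 -0.1 0 0 0 0;1 -1.3 0.2 0 0 0 0;1 0 0 0 0 0 0")

```text
clock: 42.2
ee_pos: [484.8, 357.9, 327.7]
tcp_rot: [-3.142, -0.0, 2.849]
force: [0.4, 0.9, -0.7]
opening: 15.1
```

Call:
servo_tool(steps="1 1.2 -0.6 0 0 0 0;1 2.1 -1.5 0 0 0 0;1 2.8 -2.6 0 0 0 0;1 3.0 -3.9 0 0 0 0;1 2.8 -5.2 0 0 0 0;1 2.8 -5.2 0 0 0 0;1 2.8 -5.2 0 0 0 0;1 2.8 -5.2 -3 0 0 0;1 2.8 -5.2 -6 0 0 0;1 2.8 -5.2 -9.1 0 0 0;1 2.8 -5.2 -9.1 0 0 0;1 2.8 -5.2 -9.1 0 0 0")

```text
clock: 43.4
ee_pos: [444.8, 315.7, 419.0]
tcp_rot: [3.14, 0.001, 2.848]
force: [-0.3, 0.8, -1.3]
opening: 15.3
```

```bash
python3 balls.py
python3 - <<'E'
from h import *
import math
# pre-insert pose: 75 mm along stand -x from hang pose, raised 14
yw=2.848; X=np.array([math.cos(yw),math.sin(yw)])
p=np.array([640.1,153.9])+X*90
print("pre",p,shift([*p,373.9+45-155],yw),"hang",shift([640.1,153.9,373.9-155],yw))
E
```

```text
43.4 [444.8 315.7 419. ] [3.140e+00 1.000e-03 2.848e+00] [-0.3  0.8 -1.3] 15.26982597078988
[(array([562., 317.]), np.int32(70)), (array([553., 352.]), np.int32(61)), (array([550., 277.]), np.int32(72)), (array([498., 305.]), np.int32(59)), (array([489., 244.]), np.int32(66)), (array([452., 252.]), np.int32(69))]
pre [553.95106703 179.94537095] (array([-14.41,  -9.81,  -0.08]), array([-0., -0., -0.])) hang (array([-23.41,  -9.81,   4.42]), array([-0., -0., -0.]))
```

Call:
servo_tool(steps="1 -4 -3 0 0 0 0;1 -8 -6 0 0 0 0;1 -12 -9 0 0 0 0;1 -14.4 -9.8 0 0 0 0;1 -14.4 -9.8 0 0 0 0;1 -14.4 -9.8 1.5 0 0 0;1 -14.4 -9.8 3 0 0 0;1 -14.4 -9.8 3 0 0 0;1 -14.4 -9.8 3 0 0 0;1 -17 -9.8 3 0 0 0;1 -19.5 -9.8 3 0 0 0;1 -22 -9.8 3 0 0 0;1 -23.4 -9.8 3 0 0 0;1 -23.4 -9.8 3 0 0 0;1 -23.4 -9.8 3 0 0 0;1 -23.4 -9.8 3 0 0 0")

```text
clock: 45.05
ee_pos: [639.2, 154.4, 388.8]
tcp_rot: [-3.141, -0.001, 2.848]
force: [-0.5, 0.2, -1.1]
opening: 15.1
```

```bash
python3 balls.py
python3 - <<'E'
from h import *
print(shift([640.1,153.9,373.9-155],2.848))
E
```

```text
45.05 [639.2 154.4 388.8] [-3.141e+00 -1.000e-03  2.848e+00] [-0.5  0.2 -1.1] 15.122201758150197
[(array([482., 299.]), np.int32(4296))]
(array([-0.1 , -0.02,  1.49]), array([-0., -0.,  0.]))
```

Call:
servo_tool(steps="1 -0.1 0 0.7 0 0 0;1 -0.1 0 1.2 0 0 0;1 -0.1 0 1.4 0 0 0;1 -0.1 0 1.4 0 0 0;1 -0.1 0 1.4 0 0 0")

```text
clock: 45.6
ee_pos: [641.0, 153.7, 374.5]
tcp_rot: [-3.141, -0.0, 2.848]
force: [-0.4, 0.2, -0.7]
opening: 15.1
```

Now I'll lower the last half millimetre, open, and rise straight up.

Call:
servo_tool(steps="1 0 0 0.05 0 0 0;1 0 0 0.05 0 0 0;0.4 0 0 0.05 0 0 0;0.2 0 0 0.05 0 0 0;-0.5 0 0 0.05 0 0 0;-1 0 0 0.05 0 0 0;-1 0 0 0.05 0 0 0;-1 0 0 0.05 0 0 0;-1 0 0 -2 0 0 0;-1 0 0 -5 0 0 0;-1 0 0 -9 0 0 0;-1 0 0 -13 0 0 0;-1 0 0 -13 0 0 0;-1 2.7 0 -13 0 0 0;-1 2.7 0 -13 0 0 0;-1 2.7 0 -13 0 0 0")

```text
clock: 47.2
ee_pos: [614.9, 161.6, 504.7]
tcp_rot: [-3.142, 0.0, 2.848]
force: [0.3, -0.5, 0.7]
opening: 85.5
```

Run:
```python
from h import *
w=cap("wrist"); s=w["s"]; print(s["ee_pos"],s["force"],s["opening"])
np.save("we.npy",w,allow_pickle=True)
# spoon black blob vs before
g=w["color"].max(2); u=proj(w,[640,153,184]).astype(int); m=(g<35).astype(np.uint8); m[:u[1]-60]=0; m[u[1]+110:]=0; m[:,:u[0]-50]=0; m[:,u[0]+50:]=0
k,l,st,ce=cv2.connectedComponentsWithStats(m); j=l[u[1],u[0]]; print(u,st[j],ce[j])
b=l==j; ys=np.where(b.any(1))[0]; W=b.sum(1); v=ys[np.argmax(W[ys])]; xs=np.where(b[v])[0]; print("collar widest row",v,xs.min(),xs.max())
for vv in (v,): print(px(w,(xs.min()+xs.max())/2,vv,184))
print("grip low end",ys.max(),px(w,np.where(b[ys.max()-3])[0].mean(),ys.max(),260))
print(shift([450,-60,320],1.64))
```

```text
[614.93083333 161.63017093 504.68446267] [ 0.29947358 -0.51894341  0.68648329] 85.4906110326828
[313 247] [ 291  227   45   75 2262] [313.32891247 260.00486295]
collar widest row 245 291 335
[637.48731676 153.70353015 184.        ]
grip low end 301 [648.27325904 150.91994489 260.        ]
(array([  9.42, -25.99,   2.96]), array([ 0. ,  0. , 69.2]))
```

The spoon hangs as before: the grip's top end is at (648,151), compared with (648,151) at the start. I'll retreat to the start side for a clear final view.

Call:
servo_tool(steps="-1 8.7 -80 0 0 0 69;-1 8.7 -80 0 0 0 69;-1 8.7 -80 0 0 0 69;-1 8.7 -80 0 0 0 69;-1 8.7 -80 0 0 0 69;-1 8.7 -80 0 0 0 69;-1 8.7 -80 0 0 0 69;-1 8.7 -80 0 0 0 69;-1 8.7 -80 0 0 0 69;-1 8.7 -80 0 0 0 69;-1 8.7 -80 0 0 0 69;-1 8.7 -80 0 0 0 69;-1 8.7 -80 0 0 0 69;-1 8.7 -80 0 0 0 69;-1 8.7 -80 0 0 0 69;-1 8.7 -80 0 0 0 69;-1 8.7 -80 0 0 0 69;-1 8.7 -80 0 0 0 69;-1 8.7 -80 0 0 0 69;-1 8.7 -80 0 0 0 69")

```text
clock: 49.25
ee_pos: [301.1, -578.1, 504.8]
tcp_rot: [3.141, -0.0, 1.645]
force: [-0.1, 0.0, 0.0]
opening: 85.5
```

```bash
python3 balls.py
python3 - <<'E'
from h import *
t=cap("top"); sd=cap("side")
for k,x,y in (("s",528,-226),("s",437,-309),("r",432,-233),("r",533,-302)): print(k,proj(t,[x,y,23]).round(0),[fitb(t,k,x,y,94,zb) for zb in (7,14)])
A=cv2.resize(t["color"][110:300,130:525],(790,380),interpolation=cv2.INTER_CUBIC)
B=cv2.resize(sd["color"][170:410,160:400],(220,220)); C=cv2.resize(t["color"],(293,220)); D=cv2.resize(t["color"][190:290,400:520],(264,220),interpolation=cv2.INTER_CUBIC)
L=np.hstack([B,C,D]); L=np.pad(L,((0,0),(0,790-L.shape[1]),(0,0)))
cv2.imwrite("pics/end.png",np.vstack([A,L])[:,:,::-1])
E
```

```text
49.25 [ 301.1 -578.1  504.8] [ 3.141 -0.     1.645] [-0.1  0.   0. ] 85.47289244976072
[(array([562., 317.]), np.int32(71)), (array([553., 352.]), np.int32(74)), (array([550., 278.]), np.int32(75)), (array([498., 305.]), np.int32(66)), (array([490., 244.]), np.int32(70)), (array([452., 252.]), np.int32(71)), (array([437., 371.]), np.int32(76))]
s [426. 222.] [(array([ 529.1, -225.4,   92.3]), np.float64(0.754)), (array([ 528.1, -224.3,   92.3]), np.float64(0.754))]
s [462. 262.] [(array([ 439.3, -298.7,   93.4]), np.float64(0.76)), (array([ 439.1, -297.1,   94.2]), np.float64(0.761))]
r [429. 264.] [(array([ 433.5, -232.1,   91.9]), np.float64(0.753)), (array([ 433.1, -231.1,   93.3]), np.float64(0.754))]
r [459. 221.] [(array([ 534.8, -301.6,   94.2]), np.float64(0.757)), (array([ 533.2, -299.3,  103.2]), np.float64(0.758))]
```

View pics/end.png

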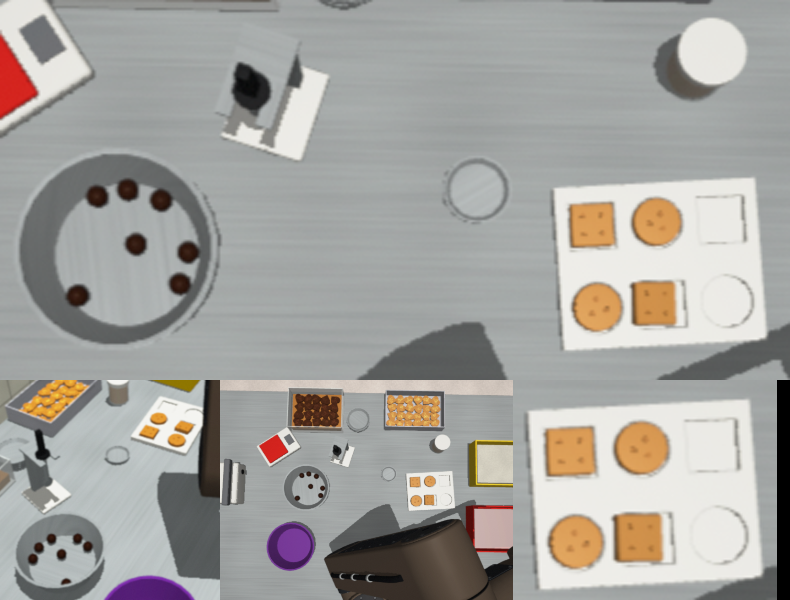

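Checks: seven balls are in the bowl, the spoon is hung, and the dish and jar are in place. But square B in the near middle recess now sits about 10 mm towards +y: in the crop the biscuit spans x 632–676 while the mouth's right edge is at 687. Since w11 showed it seated, it was knocked aside afterwards. I'll go back, measure it numerically and reseat it.

Call:
servo_tool(steps="-1 26.7 15.6 0 0 0 0;-1 26.7 15.6 0 0 0 0;-1 26.7 15.6 8 0 0 0;-1 26.7 15.6 15 0 0 0;-1 26.7 15.6 22.5 0 0 0;-1 26.7 15.6 22.5 0 0 0;-1 26.7 15.6 22.5 0 0 0;-1 26.7 15.6 22.5 0 0 0;-1 26.7 15.6 22.5 0 0 0;-1 26.7 15.6 22.5 0 0 0;-1 26.7 15.6 22.5 0 0 0;-1 26.7 15.6 22.5 0 0 0")

```text
clock: 50.6
ee_pos: [436.8, -302.6, 281.4]
tcp_rot: [3.139, 0.002, 1.643]
force: [-0.3, -1.2, 0.3]
opening: 85.4
```

```bash
cat > tilt.py <<'E'
from h import *
c=cap("wrist"); s=c["s"]; print(s["clock"],s["ee_pos"].round(1),s["tcp_rot"].round(3))
np.save("wb.npy",c,allow_pickle=True)
m=cv2.inRange(cv2.cvtColor(c["color"],cv2.COLOR_RGB2HSV),(8,80,40),(22,255,255)); save(c,"wb.png")
k,l,st,ce=cv2.connectedComponentsWithStats(m)
for j in range(1,k):
    if st[j,4]>400: print(st[j],ce[j].round(1),px(c,*ce[j],20)[:2].round(1))
u,v=proj(c,[437,-300,20]).astype(int); jj=np.argmin([np.hypot(*(ce[j]-[u,v])) if st[j,4]>400 else 1e9 for j in range(k)])
K=4; x0,y0=st[jj,0]-15,st[jj,1]-15; M=cv2.resize((l==jj).astype(np.uint8)[y0:y0+st[jj,3]+30,x0:x0+st[jj,2]+30]*255,None,fx=K,fy=K)>127
P=np.array([[a,b,h] for a in(-25,25) for b in(-25,25) for h in (0,16)],float)
def cost(q): # x,y,zc,yaw,tilt about own x
    Q=(Ro.from_euler("z",q[3]*5,degrees=True)*Ro.from_euler("x",q[4]*5,degrees=True)).apply(P)+[q[0]*3,q[1]*3,q[2]*3]
    pts=np.array([(proj(c,p)-[x0,y0]+.5)*K-.5 for p in Q],np.float32); im=np.zeros(M.shape,np.uint8)
    cv2.fillConvexPoly(im,cv2.convexHull(pts).round().astype(np.int32),1); return 1-(M&(im>0)).sum()/(M|(im>0)).sum()
w=px(c,*ce[jj],20)
for z in (7,10.5,14):
  for t in (0,9):
    r=minimize(lambda q:cost([q[0],q[1],z/3,q[2],t/5]),[w[0]/3,w[1]/3,4/5],method="Nelder-Mead",options=dict(initial_simplex=np.array([w[0]/3,w[1]/3,.8])+np.array([[0,0,0],[1.5,0,0],[0,1.5,0],[0,0,1.5]])))
    print("z",z,"tilt",t,(r.x*[3,3,5]).round(1),round(r.fun,3))
E
python3 tilt.py
```

```text
50.6 [ 436.8 -302.6  281.4] [3.139e+00 2.000e-03 1.643e+00]
[ 269   92   88   88 6135] [312.2 135.7] [ 432.4 -234.1]
[ 419  101   77   80 5385] [456.9 141.3] [ 525.6 -227.8]
[ 275  199   80   75 5496] [313.6 235.3] [ 437.9 -298.4]
[ 410  210   75   77 4520] [446.6 248.1] [ 530.5 -301.2]
z 7 tilt 0 [ 437.9 -301.9    1.1] 0.08
z 7 tilt 9 [ 437.8 -300.4    1.8] 0.066
z 10.5 tilt 0 [ 4.378e+02 -3.001e+02  3.000e-01] 0.106
z 10.5 tilt 9 [ 437.8 -299.6    3.7] 0.092
z 14 tilt 0 [ 438.4 -300.2    1.8] 0.132
z 14 tilt 9 [ 438.3 -298.8    2. ] 0.118
```

B lies at about (437.8,-300.2) with its recess at (437.0,-310.1). It is tilted, its −y side down in the recess. I'll push it back −y with closed fingertips just above the neighbour's top (23 mm).

Call:
servo_tool(steps="1 4.3 0 0 0 0 0;1 4.3 0 0 0 0 0;1 4.3 0 3 0 0 0;1 4.3 0 6 0 0 0;1 4.3 0 7.3 0 0 0;1 4.3 0 7.3 0 0 0;1 4.3 0 7.3 0 0 0;1 4.3 0 7.3 0 0 0;1 4.3 0 7.3 0 0 0")

```text
clock: 51.55
ee_pos: [433.7, -258.8, 207.8]
tcp_rot: [3.14, 0.001, 1.644]
force: [-0.1, 0.0, -0.8]
opening: -0.3
```

Call:
servo_tool(steps="1 0 0.35 0.4 0 0 0;1 0 0.35 0.8 0 0 0;1 0 0.35 0.8 0 0 0;1 0 0.35 0.8 0 0 0;1 -0.3 0.35 0.8 0 0 0;1 -0.6 0.35 0.8 0 0 0;1 -0.9 0.35 0.8 0 0 0;1 -1.1 0.35 0.8 0 0 0;1 -1.3 0.35 0.8 0 0 0;1 -1.3 0.35 0.8 0 0 0;1 -1.3 0.35 0.8 0 0 0")

```text
clock: 52.65
ee_pos: [437.7, -271.2, 198.7]
tcp_rot: [-3.142, -0.0, 1.644]
force: [-0.0, -0.1, 0.1]
opening: 0.3
```

```bash
python3 tilt.py
```

```text
52.65 [ 437.7 -271.2  198.7] [-3.142 -0.     1.644]
[  240   156   131   129 13135] [305.4 220.9] [ 432.3 -232.5]
[ 454  168  109  109 9984] [506.6 222.9] [ 523.6 -226.2]
[ 432  310   96   86 5713] [482.3 350.2] [ 529.9 -296.1]
[255 319  25  38 695] [266.3 335.6] [ 417.3 -290.7]
z 7 tilt 0 [ 399.1 -273.    -6.3] 0.651
z 7 tilt 9 [ 398.9 -273.9   -6.3] 0.651
z 10.5 tilt 0 [ 417.3 -290.7    4. ] 0.814
z 10.5 tilt 9 [ 417.3 -290.7    4. ] 0.814
z 14 tilt 0 [ 417.3 -290.7    4. ] 0.814
z 14 tilt 9 [ 417.3 -290.7    4. ] 0.814
```

Call:
servo_tool(steps="1 -0.1 0 0 0 0 0;1 -0.2 0 0 0 0 0;1 -0.3 0 0 0 0 0;1 -0.3 0 0 0 0 0")

```text
clock: 53.1
ee_pos: [438.0, -274.4, 198.7]
tcp_rot: [3.141, 0.0, 1.644]
force: [-0.6, 0.3, -0.2]
opening: -0.1
```

Call:
servo_tool(steps="1 -0.1 0 0 0 0 0;1 -0.2 0 0 0 0 0;1 -0.2 0 0 0 0 0")

```text
clock: 53.4
ee_pos: [438.2, -276.4, 198.7]
tcp_rot: [3.141, 0.0, 1.644]
force: [-0.7, 0.3, 0.6]
opening: -0.1
```

Call:
servo_tool(steps="1 0 0 -3 0 0 0;1 -2 0 -6 0 0 0;1 -3.5 0 -8.2 0 0 0;1 -3.5 0 -8.2 0 0 0;1 -3.5 0 -8.2 0 0 0;1 -3.5 0 -8.2 0 0 0")

```text
clock: 54.0
ee_pos: [440.2, -310.4, 279.8]
tcp_rot: [-3.14, -0.001, 1.644]
force: [-0.4, -0.0, 0.2]
opening: 0.1
```

```bash
python3 tilt.py
```

```text
54.0 [ 440.2 -310.4  279.8] [-3.140e+00 -1.000e-03  1.644e+00]
[ 265   80   90   89 6271] [309.  124.3] [ 432.4 -234.1]
[ 418   90   77   82 5530] [455.8 130.7] [ 525.7 -227.9]
[ 408  201   77   79 4698] [446.1 239.7] [ 530.6 -301.4]
[ 273  203   77   75 5514] [310.7 239.7] [ 438.7 -308. ]
z 7 tilt 0 [ 438.8 -311.     5. ] 0.083
z 7 tilt 9 [ 438.6 -310.     3.6] 0.068
z 10.5 tilt 0 [ 438.7 -309.5    5.5] 0.11
z 10.5 tilt 9 [ 438.5 -309.1    2.5] 0.092
z 14 tilt 0 [ 438.6 -309.     3.9] 0.133
z 14 tilt 9 [ 438.5 -308.1    4.1] 0.121
```

B is back at (438.8,-311.0), within the recess clearance. I'll verify that it's flat with a fingertip height probe on its +y and −y sides; a seated top is at 23 mm, i.e. TCP 196.

Call:
servo_tool(steps="1 1.8 -0.2 4 0 0 0;1 1.8 -0.2 6.5 0 0 0;1 1.8 -0.2 7.5 0 0 0;1 1.8 -0.2 8 0 0 0;1 1.8 -0.2 8.2 0 0 0;1 1.8 -0.2 8.2 0 0 0;1 1.8 -0.2 8.2 0 0 0")

```text
clock: 54.75
ee_pos: [437.7, -293.7, 199.5]
tcp_rot: [3.141, 0.001, 1.644]
force: [-0.1, -0.4, 0.4]
opening: 0.0
```

Call:
servo_tool(steps="1 0 0 0.1 0 0 0;1 0 0 0.2 0 0 0;1 0 0 0.2 0 0 0;1 0 0 0.2 0 0 0")

```text
clock: 55.15
ee_pos: [437.4, -293.3, 196.8]
tcp_rot: [3.142, 0.0, 1.644]
force: [-0.1, 1.5, 1.0]
opening: -0.0
```

Call:
servo_tool(steps="1 0 0 0.1 0 0 0;1 0 0 0.1 0 0 0;1 0 0 0.1 0 0 0")

```text
clock: 55.45
ee_pos: [437.4, -293.3, 196.4]
tcp_rot: [3.141, 0.0, 1.644]
force: [-2.0, 1.4, 18.6]
opening: 0.1
```

Call:
servo_tool(steps="1 0 0 -0.4 0 0 0;1 -1.5 0 -0.4 0 0 0;1 -3 0 -0.4 0 0 0;1 -3 0 -0.4 0 0 0;1 -3 0 0 0 0 0;1 -3 0 0 0 0 0;1 -3 0 0 0 0 0")

```text
clock: 56.15
ee_pos: [439.7, -324.1, 196.4]
tcp_rot: [3.14, 0.002, 1.644]
force: [-6.9, -8.0, 19.7]
opening: -0.1
```

Contact is at TCP 196.4 on both sides, so B lies flat at about 23.4 mm and is fully down. I'll retreat and do a last numeric check.

Call:
servo_tool(steps="1 0 0 -4 0 0 0;1 0 0 -9 0 0 0;-1 0 0 -14 0 0 0;-1 0 0 -19 0 0 0;-1 -24 -14 -28 0 0 0;-1 -24 -14 -28 0 0 0;-1 -24 -14 -28 0 0 0;-1 -24 -14 -28 0 0 0;-1 -24 -14 -28 0 0 0;-1 -24 -14 -28 0 0 0;-1 -24 -14 -28 0 0 0;-1 -24 -14 -28 0 0 0;-1 -24 -14 -28 0 0 0;-1 -24 -14 -28 0 0 0;-1 -24 -14 -28 0 0 0")

```text
clock: 57.65
ee_pos: [318.0, -571.9, 475.5]
tcp_rot: [-3.141, -0.001, 1.645]
force: [-0.2, -0.3, -0.2]
opening: 85.8
```

```bash
python3 balls.py
python3 - <<'E'
from h import *
t=cap("top")
m=cv2.inRange(cv2.cvtColor(t["color"],cv2.COLOR_RGB2HSV),(8,120,120),(20,255,255)); k,l,st,ce=cv2.connectedComponentsWithStats(m)
L={"S1":(48,76),"S2":(-48,0),"R0":(-48,76),"R3":(48,0)}; q=(485.4,-305.1,.068)
H={n:np.array([q[0]+np.cos(q[2])*a-np.sin(q[2])*b,q[1]+np.sin(q[2])*a+np.cos(q[2])*b]) for n,(a,b) in L.items()}
for j in range(1,k):
    if 250<st[j,4]<700 and ce[j][1]>100:
        p=px(t,*ce[j],20)[:2]; n=min(H,key=lambda n:np.hypot(*(H[n]-p))); print(p.round(1),st[j,4],n,(p-H[n]).round(1))
g=t["color"][140:170,240:272].max(2)<40; v,u=np.argwhere(g).mean(0); print("spoon black blob",u+240,v+140)
old=cv2.imread("pics/top0.png")[140:170,240:272].max(2)<40; v,u=np.argwhere(old).mean(0); print("at start",u+240,v+140)
E
```

```text
57.65 [ 318.  -571.9  475.5] [-3.141e+00 -1.000e-03  1.645e+00] [-0.2 -0.3 -0.2] 85.80194878033475
[(array([562., 317.]), np.int32(70)), (array([553., 352.]), np.int32(74)), (array([550., 278.]), np.int32(76)), (array([498., 305.]), np.int32(68)), (array([490., 244.]), np.int32(72)), (array([452., 252.]), np.int32(71)), (array([436., 371.]), np.int32(76))]
[ 533.9 -300.2] 418 R3 [0.6 1.7]
[ 529.  -224.9] 432 S1 [0.9 1.1]
[ 439.6 -306.7] 438 S2 [2.1 1.6]
[ 433.5 -231.3] 424 R0 [1.2 1.3]
spoon black blob 254.71485943775102 153.66265060240963
at start 254.71153846153845 154.16153846153847
```

All four biscuits are consistent with their recesses (same ~1.3 mm camera offset), the seven balls are in the bowl, and the spoon is as at the start. I'm handing in.

```bash
python3 -c "
from station import workorder; print(workorder.close_job())"
```

```text
the job is handed in; nothing more can be done
None
```

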